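Close a two-part plaster mould in the bench mould clamp

ROBOT

A 7-joint arm with a two-finger parallel gripper is mounted at the origin on the work surface. World frame = base frame: x ahead of the robot, y to its left, z up, the work surface at z = 0. Lengths are in m, angles in rad, forces in N, time in s.
With the tool pointing down it reaches from about 0.35 to 0.9 m from the base axis. Payload 8.1 kg.
Tool frame: the origin (TCP) lies at the very end of the fingers, on their centre line; the grasp point (between the pads) lies 19 mm behind it; y points along the fingers, x is the direction in which the jaws open and shut, and the axes are right-handed (so a half turn about y gives the same grasp; the last joint's range is limited). The gripper opens to 92 mm and grips with 3 to 60 N. Pads are 19 mm wide; open, the fingers measure 130 mm over their backs; the gripper's body (75 mm by 190 mm) begins 47 mm behind the grasp point.
Start: joints at [-1.354, 0.434, 0.025, 1.573, -0.012, 1.134, -0.075], TCP at [0.197, 0.593, 0.227] pointing down, gripper open.
Joint ranges: [-2.62, 2.62], [-0.44, 2.09], [-1.27, 1.32], [0.08, 2.57], [-1.32, 4.46], [0.12, 2], [-2.74, 2.74]. Speed limits (rad/s): [2.22, 2.22, 3.01, 3.01, 3.14, 3.14, 3.14].

INTERFACE

Orientations are given as a rotation vector (axis times angle).
In Python, from cell import arm, imaging gives the robot as it stands. The module is installed in compiled form; this text tells all that it offers.
- The arm moves only by the tool send_rows, never from a script. Its argument "steps" is a list of rows, each a list of 5 numbers: the opening, from 0 (shut) to 1 (fully open), then the shift along the tool's x, y, z in cm, then the turn about the tool's y in rad. In form: [[jaw, x, y, z, roll], ...]. A call has 1 to 20 rows; each row is the pose to reach, as a shift and turn from the pose commanded when the call began, along the tool's axes at that moment; what a row does not reach only later rows make up. A row lasts 1/8 s, in which the tool goes at most 62.5 mm and 10.7 degrees, less where a joint would pass 70% of its speed; a pose out of reach is approached as far as the arm can. A call with a gripper value outside its range is refused whole. The fingers move at their own pace and stop on an object; "squeeze" is the grip in N (left out, the last holds). Time passes only in rows, so rows that repeat a pose let the fingers close. It gives the time, the measured TCP pose, the force and the opening at its end, in the units of the state.
- arm.observe(): the state, without advancing time (a new reading comes with each control period).
- imaging.get_image(name): name is "scene" or "side" or "wrist"; returns the picture (400x640x3 uint8, blue, green, red); there is no depth.
- imaging.camera_params(name): a dict with "camera_matrix" (3x3 intrinsics, pixels), "position" and "orientation" of the camera in the world; the wrist camera has in their place "mount" (4x4, takes a point from camera to tool coordinates, whose origin is the TCP and whose axes are the tool frame's). Camera axes: x right, y down, z forward; pixel columns grow to the right and rows downward; lengths in m; the calibration is good to about 2 mm. A picture is of the moment at which its call begins: read the wrist's pose just before it. camera_params takes no time and is no camera call.
- arm.sign_off(): hands the job in, once; it reports no verdict.
The state is a dict: "clock": time; "joints": joint angles; "dq": joint speeds; "joint_efforts": joint torques, N m; "position": TCP position; "ee_rot": TCP orientation; "force": force on the tool from outside, world axes, zero at the start; "ft_torque": the same for the moment, N m; "width": opening from 0.0 (shut) to 1.0 (fully open).
Only numpy, scipy, OpenCV 4.12 (cv2) and the standard library are available. Lean on these libraries where they do the work, as an engineer would, in place of code of your own. Each camera call takes 0.05 s, during which the arm holds its last target.

TASK

Get the plaster mould ready for casting: lay its lower half (the one with the open cavity) on the clamp's bed, cavity up, pushed back between the cheeks to the column, and lay the upper half flush on it with the pour hole at the front end, away from the column. Then wind the crank clockwise until the brass indicator tab pops out past its dark line, stop there (an eighth of a turn more overtightens it) and let go. Leave the other things on the bench where they are.

Things in the scene. Friction and masses are not known exactly. Their poses are not given: they have to be found in the camera images.
- clamp: Grey C-frame mould clamp, fixed. Origin on its vertical screw axis at bench level; x axis from the open front end to the column, z up. In its frame, mm: base plate x -112 to 113, 100 wide, 8 high; column x 55 (front face, the back stop) to 100, 50 wide; overhanging beam 44 wide, x -31 to the column, z 151 to 183; dark indicator head on the column, x 55 to 111, y +-28, z 141 to 185.
- bed_top (a point): Point on the bed's top face on the screw axis, 26 mm above the bench; axes as the clamp. Aluminium bed plate 96 wide, x -112 to +48 mm. Two cheeks on it, x 3 to 48, inner faces at y = +-34, tops 15 mm above the bed. A mould half touching the column has its centre at x = -20, y = 0. The bed is sprung: it holds firm up to 50 N, then sinks 1 mm per 3 N.
- foot_pad (a point): Centre of the underside of the round steel foot (40 mm diameter, 12 thick), on the screw axis under the beam: 114 mm above the bench when the crank reads 0, lower by 1.91 mm per rad of crank (12 mm a turn). The foot never turns.
- crank (a joint): Crank angle, rad, growing clockwise seen from above, which lowers the foot; starts between 1.2 and 5.0. At 0 the knob is on the clamp's -x side. It turns in one plane (never rises or sinks), needs about 5 N at the knob when free and 8 N when clamping, and stays where it is left. The foot meets the closed mould at about 9.4 rad; the tab is out about 1.2 rad later.
- knob_grip (a point): Middle of the crank's upright dark wood knob, a 26 mm diameter cylinder from 212 to 267 mm above the bench that spins freely on its pin; 50 mm from the screw axis, 241.5 mm above the bench. The crank arm (18 wide, top at 208.5) and hub (15 radius, top at 216) lie below it.
- tab (a joint): How far the indicator tab stands out, in m. It stays at 0 until the clamp reaches its set force of 50 N, then comes out 19 mm per rad of crank. Out means past its dark line, over 0.018; beyond 0.042 the clamp is overtightened. It goes back in if the screw is slackened.
- tab_tip (a point): Middle of the outer end of the brass indicator tab (26 wide, 12 thick, a dark line across it about 18 mm from its end), which slides out of the indicator head in the clamp's -y direction, 166 mm above the bench.
- lower_half: Lower half of the plaster mould: white block 150 (x) x 60 (y) x 40 (z) with an open cavity 118 x 40 and 18 deep in its top, loose on the bench, 0.2 to 0.45 kg. Origin at the centre of its underside. Same at both ends.
- upper_half: Upper half of the plaster mould: white slab 150 (x) x 60 (y) x 30 (z) with one round through hole, loose on the bench, 0.2 to 0.4 kg. Origin at the centre of its underside.
- pour_hole (a point): Mouth of the 27 mm pour hole in the upper half's top face, 50 mm from its centre towards its own -x end.
- hump: Round domed plaster hump mould, 110 diameter, 44 high, not used; origin at the centre of its underside.
- crock: Small open terracotta crock, 96 diameter, 85 high, not used; origin at the centre of its underside.
- wood_knife: Flat wooden modelling knife 120 x 20 x 10 lying on the bench, not used.
- rib: Flat wooden rib 110 x 50 x 7 lying on the bench, not used.
- kiln_post: Upright square clay kiln post 45 x 45 x 100, not used.
- glaze: White jar 70 diameter, 120 high, not used.
There are look-alikes about, which are no part of the job. What is shaped like the upper_half but turquoise is not meant.

How it is judged:
By the outcome, as a careful person would: the job done as asked, in the order asked, and still so for the second after the job is handed in, with the robot touching nothing.
It also fails if it takes over 72 s, if anything falls off the work surface, if the arm or the gripper's body presses on something with over 40 N, if the wrist force passes 120 N, or if a joint passes its speed limit or range.

## Working session

There is one attempt and no reset: what is moved stays moved. The work goes in short steps, Python scripts to look and compute and a tool call to move; the robot and the scene stay as the last step left them, time stands still between calls to the robot, and variables do not carry over. Pictures are saved under pics/ and viewed, and the job is handed in when it is done.

Besides the shell and the picture viewer there is one more tool, called as a command line: name --pt "numbers of a row" for each row, then --argument value for the rest. send_rows: Moves the arm, as the interface text tells. Its arguments: {"type":"object","properties":{"steps":{"type":"array","items":{"type":"array","items":{"type":"number"}}},"squeeze":{"type":"number"}},"required":["steps"]}

```bash
mkdir -p pics; ls
python3 - <<'E'
from cell import arm, imaging
import cv2
for n in ["scene","side","wrist"]:
    im=imaging.get_image(n); cv2.imwrite(f"pics/{n}0.png",im)
    p=imaging.camera_params(n); print(n,p)
print(arm.observe())
E
```

```text
pics
scene {'camera_matrix': array([[376.28752513,   0.        , 318.2510631 ],
       [  0.        , 376.28752513, 191.04316504],
       [  0.        ,   0.        ,   1.        ]]), 'position': array([ 1.08725158, -0.45684655,  1.20872091]), 'orientation': array([-2.28355389, -1.26662911,  0.3889844 ])}
side {'camera_matrix': array([[422.25466691,   0.        , 319.11320673],
       [  0.        , 422.25466691, 207.32328791],
       [  0.        ,   0.        ,   1.        ]]), 'position': array([0.11070911, 0.96947394, 1.22050372]), 'orientation': array([-0.48097497,  2.72606413, -1.16803333])}
wrist {'camera_matrix': array([[283.02954615,   0.        , 317.26654857],
       [  0.        , 283.02954615, 197.14773398],
       [  0.        ,   0.        ,   1.        ]]), 'mount': array([[ 9.99999937e-01, -7.89277453e-05, -3.46526524e-04,
         6.13479521e-04],
       [ 3.05308332e-04, -3.08327087e-01,  9.51280355e-01,
        -1.58451462e-01],
       [-1.81925927e-04, -9.51280401e-01, -3.08327044e-01,
         8.35044771e-02],
       [ 0.00000000e+00,  0.00000000e+00,  0.00000000e+00,
         1.00000000e+00]])}
{'clock': 0.15, 'joints': array([-1.35357944,  0.4350279 ,  0.02498319,  1.57386485, -0.01157423,
        1.13402703, -0.07509655]), 'dq': array([ 7.96298161e-04,  3.97594185e-05, -1.41849702e-03, -2.32513763e-03,
        2.43408600e-04,  8.59668589e-04, -1.70311925e-03]), 'joint_efforts': array([ 2.35606611e-03, -6.68261719e+01,  9.86428633e-01, -3.14694965e+01,
       -6.04428886e-02,  3.94509814e-02,  1.30452413e-04]), 'position': array([0.19643183, 0.59292263, 0.22615613]), 'ee_rot': array([-1.3445342 , -0.96979693,  0.9712455 ]), 'force': array([0.17564645, 0.17661192, 0.47282835]), 'ft_torque': array([ 0.02113803,  0.0299372 , -0.02843601]), 'width': 1.0036024387648719}
```

View pics/scene0.png

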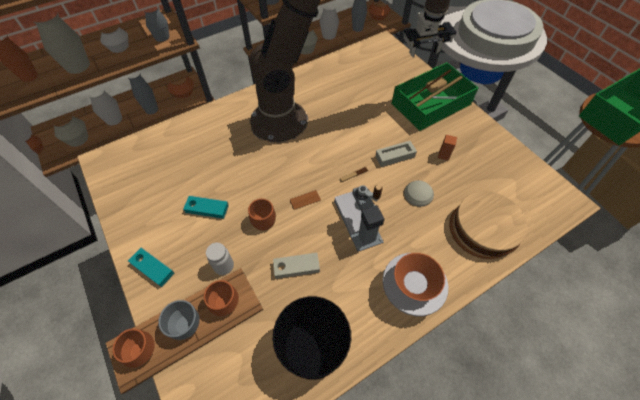

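View pics/side0.png

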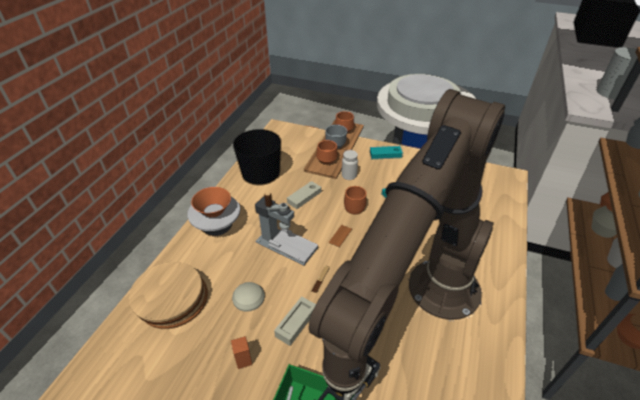

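View pics/wrist0.png

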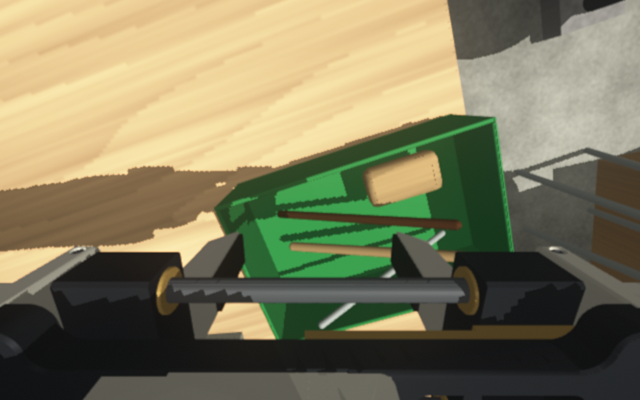

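```bash
cat > h.py <<'E'
import numpy as np, cv2
from scipy.spatial.transform import Rotation as R
from cell import arm, imaging
def cam(n,obs=None):
    p=imaging.camera_params(n);K=p["camera_matrix"]
    if "mount" in p:
        o=obs or arm.observe(); T=np.eye(4);T[:3,:3]=R.from_rotvec(o["ee_rot"]).as_matrix();T[:3,3]=o["position"]
        M=T@p["mount"];return K,M[:3,:3],M[:3,3]
    return K,R.from_rotvec(p["orientation"]).as_matrix(),np.array(p["position"])
def ray(c,uv):
    K,Rm,t=c; d=Rm@np.linalg.solve(K,[uv[0],uv[1],1.]); return t,d/np.linalg.norm(d)
def plane(c,uv,z):
    t,d=ray(c,uv); return t+d*(z-t[2])/d[2]
def proj(c,P):
    K,Rm,t=c; q=K@(Rm.T@(np.asarray(P,float)-t)); return q[:2]/q[2]
def crop(im,x0,y0,x1,y1,s,fn):
    cv2.imwrite(fn,cv2.resize(im[y0:y1,x0:x1],None,fx=s,fy=s,interpolation=cv2.INTER_CUBIC))
E
python3 - <<'E'
from h import *
s=cv2.imread("pics/scene0.png"); d=cv2.imread("pics/side0.png")
a=cv2.resize(s[140:280,260:460],None,fx=4,fy=4,interpolation=cv2.INTER_CUBIC)
cv2.imwrite("pics/sc1.png",a)
crop(d,220,170,420,310,4,"pics/sd1.png")
crop(d,200,270,400,400,4,"pics/sd2.png")
E
```

```text
(no output)
```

View pics/sc1.png

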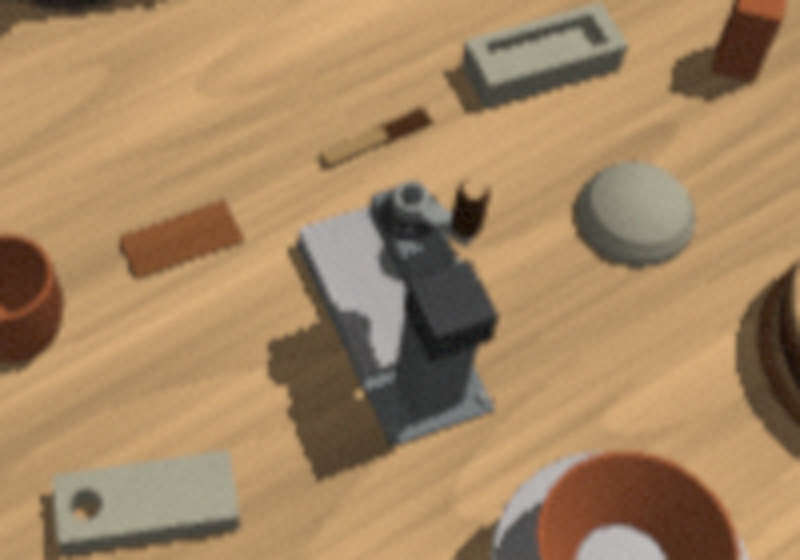

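View pics/sd1.png

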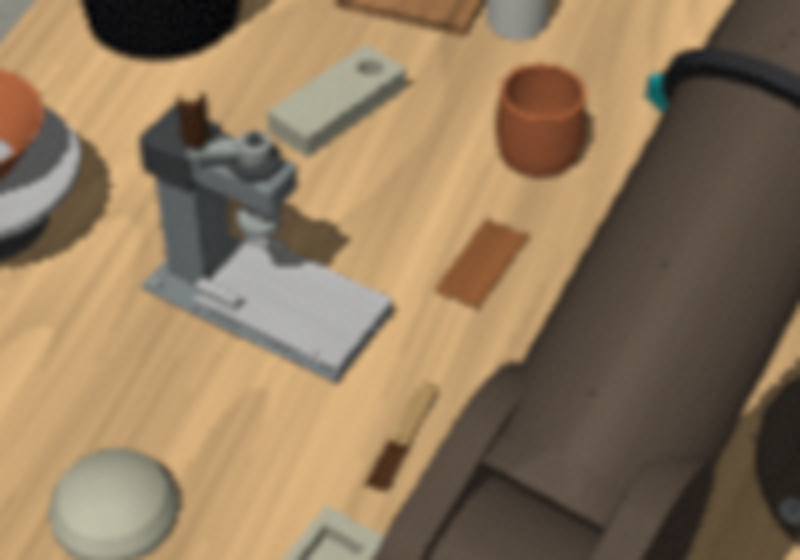

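View pics/sd2.png

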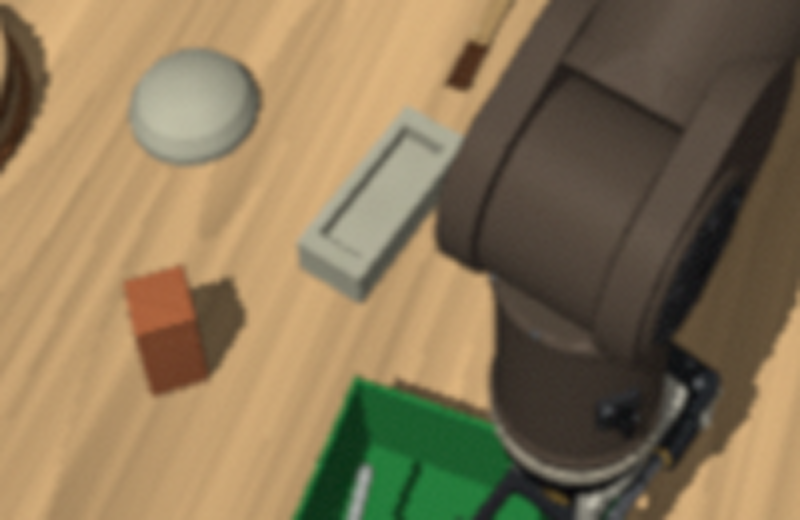

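Run:
```python
from h import *
S=cam("scene");D=cam("side")
sc=lambda u,v:(u/4+260,v/4+140)
sd=lambda u,v:(u/4+220,v/4+170)
print("base corners z=8mm")
for p in [(398,442),(494,404)]: print(plane(S,sc(*p),.004))
print("bed FL scene",plane(S,sc(299,243),.024), "side front",plane(D,sd(392,298),.024),plane(D,sd(335,370),.024))
print("base back side",plane(D,sd(145,285),.004))
print("lower top");L=[plane(S,sc(*p),.04) for p in [(463,48),(604,6),(627,42),(484,89)]]
for p in L: print(p)
sd2=lambda u,v:(u/4+200,v/4+270)
print("lower side",[plane(D,sd2(*p),.04) for p in [(405,108),(300,242),(360,278)]])
print("upper top");
for p in [(55,480),(234,455),(240,515),(58,545)]: print(plane(S,sc(*p),.03))
print("hole",plane(S,sc(85,503),.03),plane(D,sd(371,66),.03))
print("upper side",[plane(D,sd(*p),.03) for p in [(368,46),(408,75),(305,138),(270,118)]])
print("knob top",plane(S,sc(471,187),.265),plane(D,sd(192,100),.265), "hub",plane(S,sc(409,196),.216),plane(D,sd(258,145),.216))
print("hump",plane(S,sc(634,215),.02),"post",plane(S,sc(735,75),0),"knife",plane(S,sc(375,138),.01))
```

```text
base corners z=8mm
[ 0.69581646 -0.05781415  0.004     ]
[0.71094407 0.03458704 0.004     ]
bed FL scene [ 0.49057926 -0.02664478  0.024     ] side front [ 0.4752514  -0.01869538  0.024     ] [0.49393208 0.07994859 0.024     ]
base back side [0.71056138 0.03057596 0.004     ]
lower top
[0.39443257 0.23059334 0.04      ]
[0.42653096 0.38398399 0.04      ]
[0.47524397 0.37320298 0.04      ]
[0.44668377 0.21719385 0.04      ]
lower side [array([0.44309123, 0.23033681, 0.04      ]), array([0.47390397, 0.37270884, 0.04      ]), array([0.41830868, 0.38489417, 0.04      ])]
upper top
[ 0.58028254 -0.32947112  0.03      ]
[ 0.64059954 -0.19055968  0.03      ]
[ 0.68854964 -0.21451312  0.03      ]
[ 0.63166713 -0.35414299  0.03      ]
hole [ 0.61150015 -0.31796969  0.03      ] [ 0.60884515 -0.31754009  0.03      ]
upper side [array([ 0.62369388, -0.34766828,  0.03      ]), array([ 0.5664016 , -0.31730616,  0.03      ]), array([ 0.63273225, -0.18828179,  0.03      ]), array([ 0.67854241, -0.20398638,  0.03      ])]
knob top [0.63934639 0.02287769 0.265     ] [0.63732095 0.02949022 0.265     ] hub [0.59693466 0.00119738 0.216     ] [0.58600449 0.01468808 0.216     ]
hump [0.62968305 0.25760492 0.02      ] post [0.54583655 0.46607772 0.        ] knife [0.421854   0.10773541 0.01      ]
```

Run:
```python
from h import *
o=arm.observe();print(R.from_rotvec(o["ee_rot"]).as_matrix().round(3))
K,Rm,t=cam("wrist",o);print(t,Rm[:,2])
```

```text
[[ 0.314 -0.    -0.949]
 [ 0.949 -0.001  0.314]
 [-0.001 -1.    -0.   ]]
[0.11739446 0.61994658 0.38459552] [ 0.29234775 -0.09838436 -0.95123778]
```

```bash
cat >> h.py <<'E'
def plan(x,y,z,phi_deg,o=None):
    o=o or arm.observe(); M=R.from_rotvec(o["ee_rot"]).as_matrix()
    d=M.T@(np.array([x,y,z])-o["position"])*100
    cur=np.degrees(np.arctan2(M[1,0],M[0,0])); dr=(phi_deg-cur+180)%360-180
    print("t",o["clock"],"pos",o["position"].round(4),"phi",round(cur,1),"j7",o["joints"][6].round(2),"F",o["force"].round(1),"w",round(o["width"],3),"| shift cm",d.round(2),"roll",round(-np.radians(dr),3),"rows>=",int(max(np.linalg.norm(d)/6.25,abs(dr)/10.7))+1)
E
python3 -c "
from h import *
plan(.445,.350,.20,-11.3)"
```

```text
t 0.15 pos [0.1964 0.5929 0.2262] phi 71.7 j7 -0.08 F [0.2 0.2 0.5] w 1.004 | shift cm [-15.24   2.64 -31.23] roll 1.448 rows>= 8
```

send_rows --pt "1 -15.2 2.6 -31.2 1.448" --pt "1 -15.2 2.6 -31.2 1.448" --pt "1 -15.2 2.6 -31.2 1.448" --pt "1 -15.2 2.6 -31.2 1.448" --pt "1 -15.2 2.6 -31.2 1.448" --pt "1 -15.2 2.6 -31.2 1.448" --pt "1 -15.2 2.6 -31.2 1.448" --pt "1 -15.2 2.6 -31.2 1.448" --pt "1 -15.2 2.6 -31.2 1.448" --pt "1 -15.2 2.6 -31.2 1.448"

```text
clock: 1.4
position: [0.4447, 0.351, 0.2006]
ee_rot: [-1.566, 0.152, -0.152]
force: [-0.4, -0.2, 0.2]
width: 0.998
```

Run:
```python
from h import *
o=arm.observe();np.save("o1.npy",[o["position"],o["ee_rot"]])
im=imaging.get_image("wrist");cv2.imwrite("pics/w1.png",im)
plan(.445,.35,.2,-11.3,o)
c=cam("wrist",o);print(proj(c,[.446,.356,.04]),proj(c,[.436,.301,.04]))
```

```text
t 1.4 pos [0.4447 0.351  0.2006] phi -11.1 j7 -0.77 F [-0.4 -0.2  0.2] w 0.998 | shift cm [ 0.05  0.06 -0.1 ] roll 0.004 rows>= 1
[317.12857128 177.32668828] [317.77414885 221.88578309]
```

View pics/w1.png

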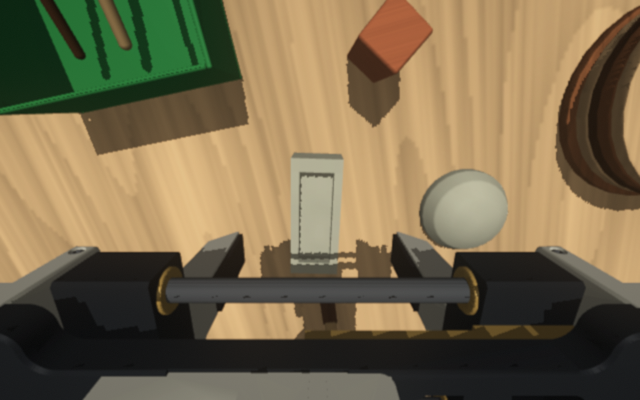

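Run:
```python
from h import *
im=cv2.imread("pics/w1.png")
crop(im,270,140,370,280,5,"pics/w1c.png")
```

```text
(no output)
```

View pics/w1c.png

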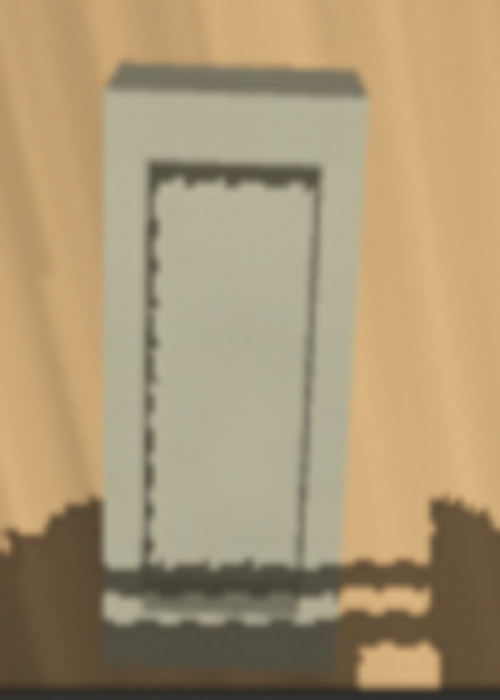

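Run:
```python
from h import *
p,r=np.load("o1.npy");c=cam("wrist",dict(position=p,ee_rot=r))
Q=[plane(c,(u/5+270,v/5+140),.04)[:2] for u,v in [(105,90),(366,96),(103,665),(338,668)]]
print(np.array(Q).round(4))
tl,tr,bl,br=Q
print("w",np.linalg.norm(tl-tr),np.linalg.norm(bl-br),"L",np.linalg.norm(tl-bl),np.linalg.norm(tr-br))
ax=(tl+tr-bl-br)/2; ang=np.degrees(np.arctan2(ax[1],ax[0])); ctr=sum(Q)/4
# B end mid
B=(tl+tr)/2; u=ax/np.linalg.norm(ax); ctr2=B-u*.075
print("yaw",ang,"ctr",ctr,ctr2,"grip",ctr2+u*.058)
g=ctr2+u*.058
plan(g[0],g[1],.012,ang-90)
```

```text
[[0.4213 0.3838]
 [0.4791 0.3711]
 [0.3876 0.2373]
 [0.4473 0.2247]]
w 0.059270728824002174 0.0610618883850934 L 0.1503688742958051 0.14982665385216265
yaw 77.39500872831444 ctr [0.43382004 0.30420973] [0.43383042 0.30425613] grip [0.44648766 0.3608582 ]
t 1.45 pos [0.4447 0.351  0.2007] phi -11.1 j7 -0.78 F [-0.   1.1  0.4] w 0.999 | shift cm [-1.000e-02  1.887e+01  1.000e+00] roll 0.026 rows>= 4
```

send_rows --pt "1 0 6 1 0.026" --pt "1 0 12 1 0.026" --pt "1 0 17 1 0.026" --pt "1 0 19.4 1 0.026" --pt "1 0 19.4 1 0.026" --pt "0.5 0 19.4 1 0.026" --pt "0.5 0 19.4 1 0.026" --pt "0.5 0 19.4 1 0.026" --pt "0.5 0 19.4 1 0.026" --squeeze 50

```text
clock: 2.58
position: [0.4469, 0.3612, 0.0075]
ee_rot: [-1.563, 0.175, -0.175]
force: [-1.2, -0.9, 6.3]
width: 0.654
```

```bash
python3 -c "
from h import *
plan(.445,.35,.1,-11.3)"
```

```text
t 2.575 pos [0.4469 0.3612 0.0075] phi -12.8 j7 -0.69 F [-1.2 -0.9  6.3] w 0.654 | shift cm [ 0.07 -9.26 -1.13] roll -0.026 rows>= 2
```

Run:
```python
from h import *
s=cv2.imread("pics/scene0.png"); d=cv2.imread("pics/side0.png")
crop(s,325,180,395,255,8,"pics/sc3.png")
crop(d,250,190,325,270,7,"pics/sd3.png")
```

```text
(no output)
```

View pics/sc3.png

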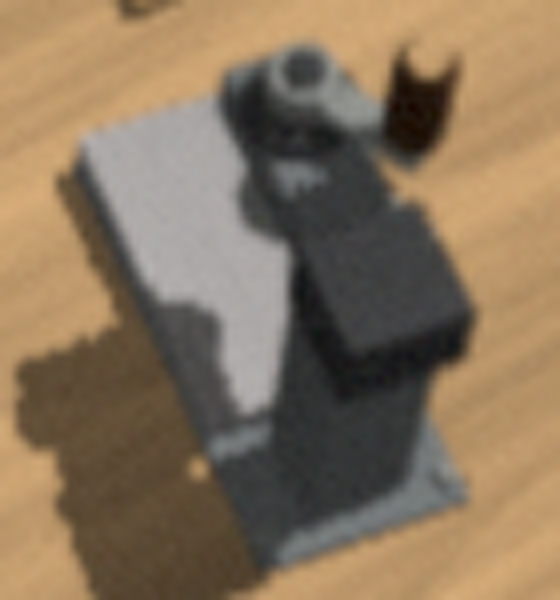

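View pics/sd3.png

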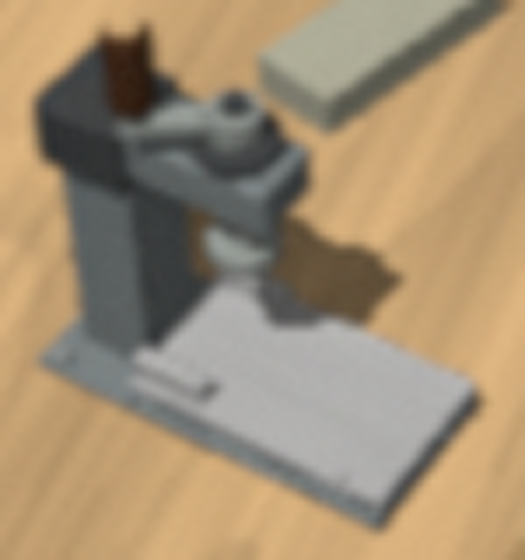

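```bash
cat > clampfit.py <<'E'
from h import *
from scipy.optimize import least_squares
S=cam("scene");D=cam("side")
pts=[]
for P,uv in [((-112,-48,26),(80,145)),((113,-50,8),(267,568)),((113,50,8),(468,492)),((55,-28,185),(297,237)),((55,28,185),(413,203)),((111,28,185),(475,312)),((111,-28,185),(348,357))]:
    pts.append((S,P,((uv[0]+.5)/8-.5+325,(uv[1]+.5)/8-.5+180),"s"))
for P,uv in [((-112,48,26),(379,507)),((-112,-48,26),(478,393)),((113,50,8),(43,358)),((-31,-22,183),(306,150)),((-31,22,183),(270,197)),((111,28,185),(38,105))]:
    pts.append((D,P,((uv[0]+.5)/7-.5+250,(uv[1]+.5)/7-.5+190),"d"))
def w(q,P):
    c,s=np.cos(q[2]),np.sin(q[2]);x,y,z=np.array(P)/1000.
    return [q[0]+c*x-s*y,q[1]+s*x+c*y,z]
f=lambda q:np.concatenate([proj(c,w(q,P))-uv for c,P,uv,_ in pts])
for sel in ["sd","s","d"]:
    ff=lambda q:np.concatenate([proj(c,w(q,P))-uv for c,P,uv,n in pts if n in sel])
    r=least_squares(ff,[.593,.009,-.185],x_scale=[.01,.01,.05],loss="soft_l1");print(sel,r.x,np.degrees(r.x[2]));print(ff(r.x).round(1).reshape(-1,2).tolist())
E
python3 clampfit.py
```

```text
sd [ 0.5934907   0.00664816 -0.21436119] -12.281991732062085
[[0.0, -1.7], [-0.8, 0.1], [0.5, 0.7], [-0.8, -0.1], [0.9, -1.0], [0.7, -0.1], [-0.0, -0.3], [0.2, -0.4], [0.3, -1.0], [-0.6, -0.3], [1.5, -0.3], [-0.6, 0.4], [-0.8, -0.8]]
s [ 0.59382149  0.00481113 -0.19939856] -11.424696094543027
[[-0.7, -1.1], [-0.6, 0.4], [0.5, 0.7], [-1.0, 0.3], [0.7, -0.8], [0.7, -0.0], [0.1, 0.0]]
d [ 0.59223591  0.00822107 -0.2237843 ] -12.821895784587504
[[0.1, 0.2], [0.4, -0.4], [-0.4, -0.1], [1.6, 0.1], [-0.5, 0.8], [-0.5, -0.7]]
```

```bash
python3 -c "
from h import *
plan(.398,.049,.075,77.7)
plan(.398,.049,.040,77.7)
plan(.4587,.036,.040,77.7)
plan(.4587,.036,.034,77.7)"
```

```text
t 2.575 pos [0.4469 0.3612 0.0075] phi -12.8 j7 -0.69 F [-1.2 -0.9  6.3] w 0.654 | shift cm [  2.14  -6.79 -31.52] roll -1.579 rows>= 9
t 2.575 pos [0.4469 0.3612 0.0075] phi -12.8 j7 -0.69 F [-1.2 -0.9  6.3] w 0.654 | shift cm [  2.14  -3.29 -31.53] roll -1.579 rows>= 9
t 2.575 pos [0.4469 0.3612 0.0075] phi -12.8 j7 -0.69 F [-1.2 -0.9  6.3] w 0.654 | shift cm [  8.34  -3.29 -31.45] roll -1.579 rows>= 9
t 2.575 pos [0.4469 0.3612 0.0075] phi -12.8 j7 -0.69 F [-1.2 -0.9  6.3] w 0.654 | shift cm [  8.34  -2.69 -31.45] roll -1.579 rows>= 9
```

send_rows --pt "0.5 0 -4 0 0" --pt "0.5 0 -6.8 -3 -0.1" --pt "0.5 0.3 -6.8 -6 -0.28" --pt "0.5 0.6 -6.8 -10 -0.46" --pt "0.5 0.9 -6.8 -14 -0.64" --pt "0.5 1.2 -6.8 -18 -0.82" --pt "0.5 1.5 -6.8 -22 -1.0" --pt "0.5 1.8 -6.8 -26 -1.18" --pt "0.5 2.1 -6.8 -30 -1.36" --pt "0.5 2.1 -6.8 -31.5 -1.54" --pt "0.5 2.1 -6.8 -31.5 -1.579" --pt "0.5 2.1 -6.8 -31.5 -1.579"

```text
clock: 4.08
position: [0.3978, 0.0496, 0.0747]
ee_rot: [-1.304, -1.048, 1.047]
force: [0.6, 0.7, -4.1]
width: 0.651
```

Run:
```python
from h import *
plan(.4587,.036,.040,77.7)
im=imaging.get_image("scene");crop(im,260,100,460,240,4,"pics/sc4.png")
```

```text
t 4.075 pos [0.3978 0.0496 0.0747] phi 77.5 j7 1.08 F [ 0.6  0.7 -4.1] w 0.651 | shift cm [-0.02  3.47 -6.24] roll -0.003 rows>= 2
```

View pics/sc4.png

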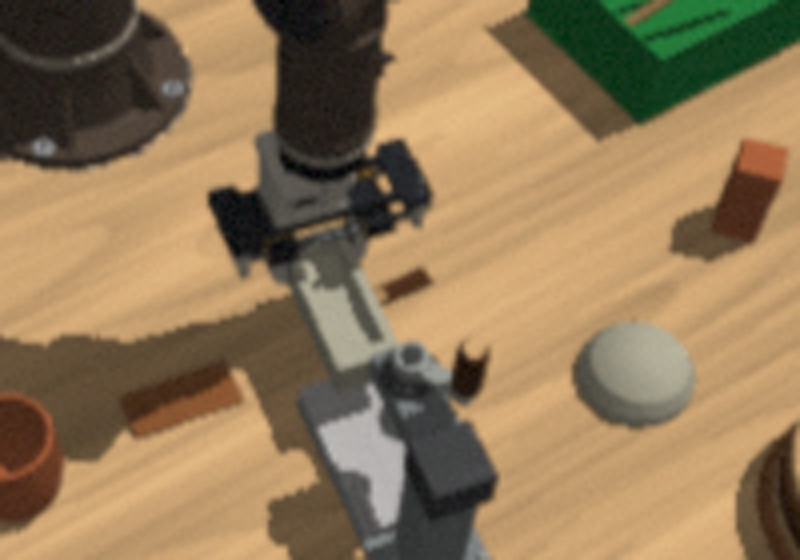

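send_rows --pt "0.5 0 1.5 -1 0" --pt "0.5 0 2.8 -3 0" --pt "0.5 0 2.8 -6.2 0" --pt "0.5 0 3.6 -6.2 0" --pt "0.5 0 4.1 -6.2 0" --pt "0.5 0 4.1 -6.2 0"

```text
clock: 4.88
position: [0.4575, 0.0364, 0.0335]
ee_rot: [-1.303, -1.049, 1.05]
force: [0.4, 0.4, -4.0]
width: 0.65
```

Run:
```python
from h import *
plan(.4587,.036,.034,77.7)
```

```text
t 4.875 pos [0.4575 0.0364 0.0335] phi 77.7 j7 1.15 F [ 0.4  0.4 -4. ] w 0.65 | shift cm [-0.01 -0.05 -0.13] roll 0.0 rows>= 1
```

send_rows --pt "0.5 0 0.1 0 0" --pt "0.5 0 0.2 0 0" --pt "0.5 0 0.2 0 0"

```text
clock: 5.25
position: [0.4572, 0.0363, 0.0329]
ee_rot: [-1.302, -1.05, 1.05]
force: [-8.2, 1.8, 22.4]
width: 0.654
```

send_rows --pt "1 0 -0.1 0 0" --pt "1 0 -0.1 0 0" --pt "1 0 -0.1 0 0" --pt "1 0 -5 0 0" --pt "1 0 -10 0 0" --pt "1 0 -15 0 0" --pt "1 0 -17 0 0" --pt "1 0 -17 0 0"

```text
clock: 6.25
position: [0.4592, 0.0359, 0.203]
ee_rot: [-1.305, -1.052, 1.047]
force: [-0.6, 0.3, -0.6]
width: 0.998
```

Run:
```python
from h import *
o=arm.observe();np.save("o2.npy",[o["position"],o["ee_rot"]])
im=imaging.get_image("wrist");cv2.imwrite("pics/w2.png",im)
plan(.4587,.036,.034,77.7,o)
crop(im,220,60,420,280,2.7,"pics/w2c.png")
c=cam("wrist",o)
for P in [(-112,48,26),(-112,-48,26),(3,34,41),(3,-34,41)]:
    x,y,z=np.array(P)/1000; q=-.214; print(P,proj(c,[.5935+np.cos(q)*x-np.sin(q)*y,.0066+np.sin(q)*x+np.cos(q)*y,z]))
```

```text
t 6.25 pos [0.4592 0.0359 0.203 ] phi 77.7 j7 1.16 F [-0.6  0.3 -0.6] w 0.998 | shift cm [-0.02 16.9   0.1 ] roll -0.0 rows>= 3
(-112, 48, 26) [355.22313375 196.81661875]
(-112, -48, 26) [278.17162573 196.92701267]
(3, 34, 41) [342.56348763 283.04709917]
(3, -34, 41) [291.12609274 283.13098855]
```

View pics/w2.png

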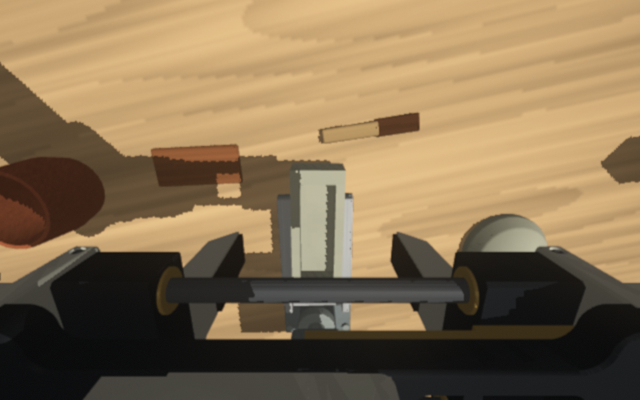

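View pics/w2c.png

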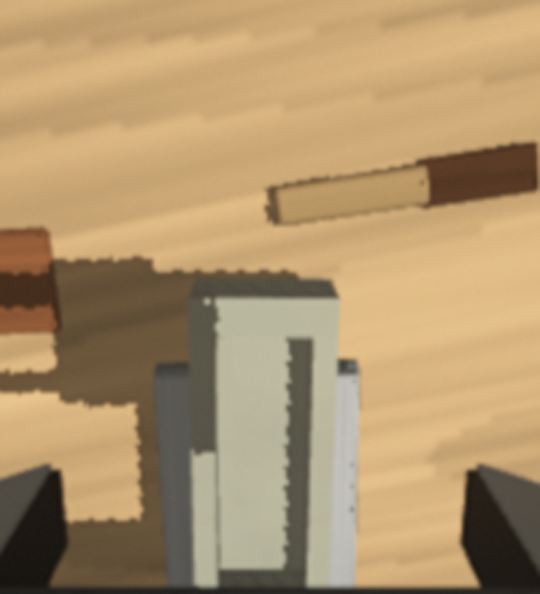

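Run:
```python
from h import *
im=cv2.imread("pics/w2.png")
crop(im,265,155,365,285,6,"pics/w2d.png")
```

```text
(no output)
```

View pics/w2d.png

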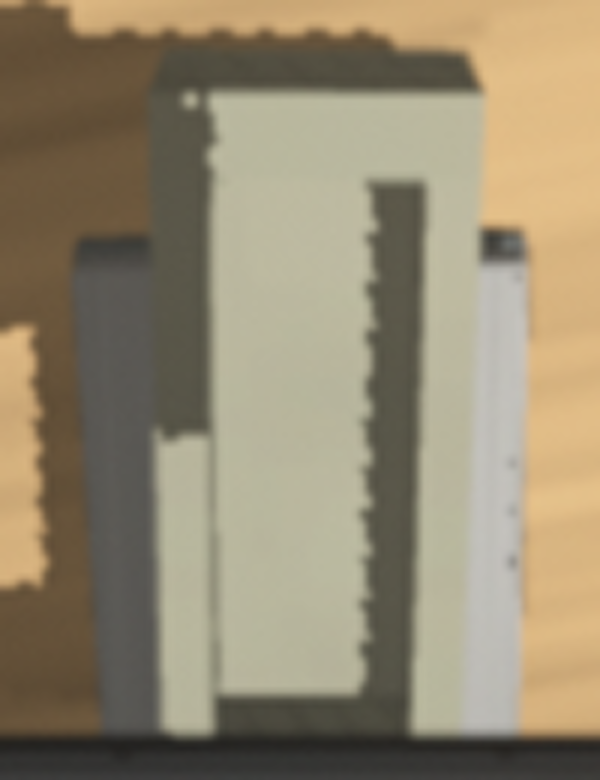

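Run:
```python
from h import *
p,r=np.load("o2.npy");c=cam("wrist",dict(position=p,ee_rot=r))
W=lambda u,v,z:plane(c,((u+.5)/6-.5+265,(v+.5)/6-.5+155),z)[:2]
def rep(l1,l2,r1,r2,z):
    a,b=W(*l1,z),W(*l2,z);e,f=W(*r1,z),W(*r2,z)
    dl,dr=b-a,f-e
    print("yawL",np.degrees(np.arctan2(dl[1],dl[0])),"yawR",np.degrees(np.arctan2(dr[1],dr[0])))
    m1=(a+e)/2;m2=(b+f)/2;d=m2-m1;print("w",np.linalg.norm(a-e),np.linalg.norm(b-f),"mid",m1,m2,"yaw",np.degrees(np.arctan2(d[1],d[0])))
    return m1,m2
b1,b2=rep((73,268),(103,735),(527,262),(518,735),.026)
k1,k2=rep((150,95),(160,735),(484,95),(462,735),.066)
u=(b2-b1)/np.linalg.norm(b2-b1);n=np.array([-u[1],u[0]])
print("block lateral rel bed",(k1-b1)@n,(k2-b1)@n,"block front x rel bed front",(k1-b1)@u)
print("origin",b1+u*.112, "front x clamp block",(k1-b1)@u-.112)
```

```text
yawL -11.390957586424593 yawR -11.148178434066933
w 0.094490701653789 0.09498767425334594 mid [0.48589504 0.02725467] [0.59713552 0.00508953] yaw -11.268840389743694
yawL -13.194418178315372 yawR -12.494551898348847
w 0.05926740884181621 0.06087572996342278 mid [0.44253234 0.0403047 ] [0.57091881 0.01103121] yaw -12.844465402411384
block lateral rel bed 0.004324811359488782 0.0007040464171036059 block front x rel bed front -0.045076857439015565
origin [0.5957358  0.00536843] front x clamp block -0.15707685743901556
```

Run:
```python
from h import *
plan(.460,.0363,.033,77.2)
plan(.459,.0322,.033,78.7)
plan(.5178,.0204,.033,78.7)
plan(.5218,.0196,.033,78.7)
```

```text
t 6.3 pos [0.4583 0.0357 0.2018] phi 77.7 j7 1.16 F [ 0.3 -0.5  0.5] w 0.999 | shift cm [ 0.09 16.88 -0.14] roll 0.008 rows>= 3
t 6.3 pos [0.4583 0.0357 0.2018] phi 77.7 j7 1.16 F [ 0.3 -0.5  0.5] w 0.999 | shift cm [-0.33 16.88 -0.13] roll -0.018 rows>= 3
t 6.3 pos [0.4583 0.0357 0.2018] phi 77.7 j7 1.16 F [ 0.3 -0.5  0.5] w 0.999 | shift cm [-0.23 16.88 -6.12] roll -0.018 rows>= 3
t 6.3 pos [0.4583 0.0357 0.2018] phi 77.7 j7 1.16 F [ 0.3 -0.5  0.5] w 0.999 | shift cm [-0.22 16.88 -6.53] roll -0.018 rows>= 3
```

send_rows --pt "1 0.1 6 -0.1 0.008" --pt "1 0.1 12 -0.1 0.008" --pt "1 0.1 16 -0.1 0.008" --pt "1 0.1 16.9 -0.1 0.008" --pt "1 0.1 16.9 -0.1 0.008" --pt "0.5 0.1 16.9 -0.1 0.008" --pt "0.5 0.1 16.9 -0.1 0.008" --pt "0.5 0.1 16.9 -0.1 0.008" --pt "0.5 0.1 16.9 -0.1 0.008" --pt "0.5 -0.1 16.8 -0.1 -0.005" --pt "0.5 -0.3 16.8 -0.1 -0.018" --pt "0.5 -0.3 16.8 -1.5 -0.018" --pt "0.5 -0.3 16.8 -3 -0.018" --pt "0.5 -0.25 16.8 -4.5 -0.018"

```text
clock: 8.05
position: [0.503, 0.0232, 0.0336]
ee_rot: [-1.296, -1.063, 1.063]
force: [-0.1, -0.4, -3.6]
width: 0.65
```

Run:
```python
from h import *
plan(.5178,.0204,.033,78.7)
im=imaging.get_image("scene");crop(im,300,140,420,260,5,"pics/sc5.png")
im=imaging.get_image("side");crop(im,240,180,340,270,6,"pics/sd5.png")
```

```text
t 8.05 pos [0.503  0.0232 0.0336] phi 78.7 j7 1.2 F [-0.1 -0.4 -3.6] w 0.65 | shift cm [ 0.01  0.06 -1.51] roll -0.0 rows>= 1
```

View pics/sc5.png

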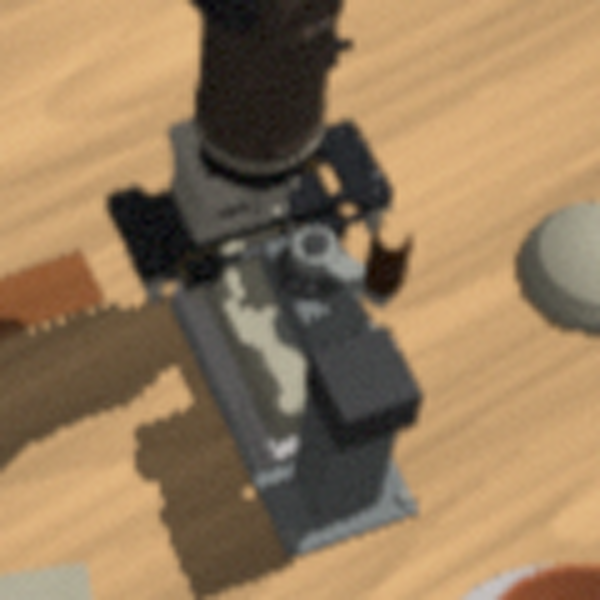

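View pics/sd5.png

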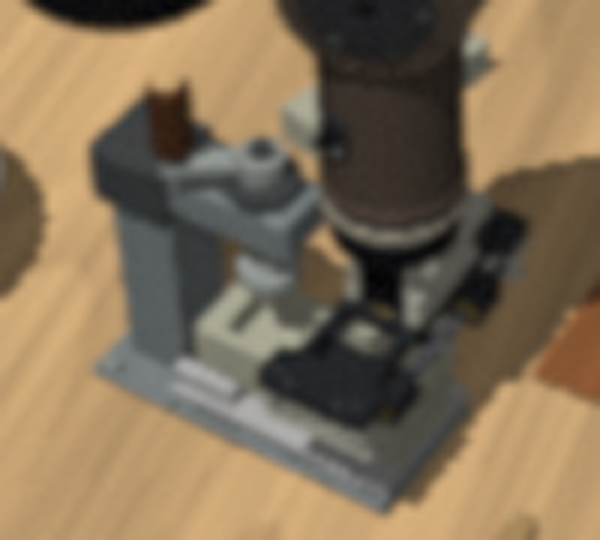

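send_rows --pt "0.5 0 0 -0.8 0" --pt "0.5 0 0 -1.2 0" --pt "0.5 0 0 -1.5 0" --pt "0.5 0 0 -1.5 0"

```text
clock: 8.65
position: [0.5164, 0.0207, 0.0337]
ee_rot: [-1.296, -1.063, 1.063]
force: [-0.2, -0.1, -4.3]
width: 0.654
```

send_rows --pt "0.5 0 0 -0.15 0" --pt "0.5 0 0 -0.3 0" --pt "0.5 0 0 -0.3 0"

```text
clock: 9.02
position: [0.5195, 0.0201, 0.0338]
ee_rot: [-1.296, -1.063, 1.063]
force: [-1.3, -1.5, -4.0]
width: 0.652
```

send_rows --pt "0.5 0 0 -0.1 0" --pt "0.5 0 0 -0.2 0" --pt "0.5 0 0 -0.2 0"

```text
clock: 9.4
position: [0.5203, 0.0198, 0.0335]
ee_rot: [-1.295, -1.062, 1.064]
force: [-4.7, 0.4, -1.1]
width: 0.652
```

send_rows --pt "0.5 0 0 -0.15 0" --pt "0.5 0 0.08 -0.15 0" --pt "0.5 0 0.08 -0.15 0"

```text
clock: 9.78
position: [0.5202, 0.0197, 0.0333]
ee_rot: [-1.293, -1.06, 1.065]
force: [-13.6, 1.6, 13.3]
width: 0.651
```

send_rows --pt "1 0 0 0 0" --pt "1 0 0 0 0" --pt "1 0 0 0 0" --pt "1 0 -1 3 0" --pt "1 0 -5 7 0" --pt "1 0 -10 8 0" --pt "1 0 -15 8 0" --pt "1 0 -17 8 0" --pt "1 0 -17 8 0"

```text
clock: 10.9
position: [0.4456, 0.0353, 0.2045]
ee_rot: [-1.298, -1.066, 1.06]
force: [-0.9, 0.3, -0.4]
width: 0.999
```

Run:
```python
from h import *
o=arm.observe();np.save("o3.npy",[o["position"],o["ee_rot"]])
im=imaging.get_image("wrist");cv2.imwrite("pics/w3.png",im)
plan(.4587,.036,.034,77.7,o)
crop(im,255,145,375,285,5,"pics/w3d.png")
```

```text
t 10.9 pos [0.4456 0.0353 0.2045] phi 78.7 j7 1.17 F [-0.9  0.3 -0.4] w 0.999 | shift cm [ 0.3  17.06 -1.2 ] roll 0.018 rows>= 3
```

View pics/w3d.png

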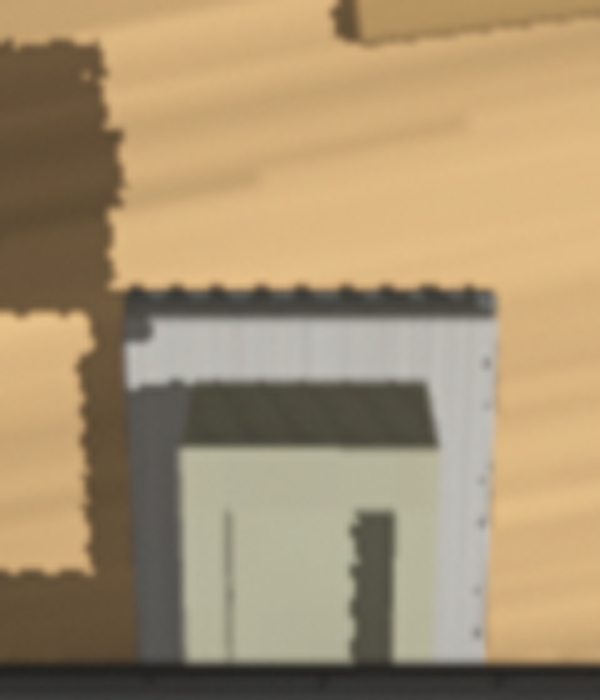

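Run:
```python
from h import *
p,r=np.load("o3.npy");c=cam("wrist",dict(position=p,ee_rot=r))
W=lambda u,v,z:plane(c,((u+.5)/5-.5+255,(v+.5)/5-.5+145),z)[:2]
def rep(l1,l2,r1,r2,z):
    a,b=W(*l1,z),W(*l2,z);e,f=W(*r1,z),W(*r2,z)
    fr=e-a
    print("front edge yaw",np.degrees(np.arctan2(fr[1],fr[0]))-90)
    m1=(a+e)/2;m2=(b+f)/2;d=m2-m1;print("w",np.linalg.norm(a-e),np.linalg.norm(b-f),"mid",m1,m2,"yaw",np.degrees(np.arctan2(d[1],d[0])))
    return m1,m2
b1,b2=rep((124,318),(138,660),(496,314),(485,660),.026)
k1,k2=rep((180,449),(186,660),(438,447),(436,660),.066)
u=(b2-b1)/np.linalg.norm(b2-b1);n=np.array([-u[1],u[0]])
print("block lateral rel bed",(k1-b1)@n,(k2-b1)@n,"block front clamp x",(k1-b1)@u-.112)
print("origin",b1+u*.112)
```

```text
front edge yaw -10.668423917922524
w 0.09431940165343479 0.09571208157764001 mid [0.48549405 0.0271564 ] [0.58472725 0.00770333] yaw -11.091261904075463
front edge yaw -10.844944666406917
w 0.059486093603478396 0.06076360027520978 mid [0.50272173 0.02351325] [0.55838249 0.01284292] yaw -10.852116740629455
block lateral rel bed -0.00026096872527144353 -2.441821674041132e-05 block front clamp x -0.0943932526099599
origin [0.59540211 0.0056107 ]
```

Run:
```python
from h import *
S=cam("scene")
print("crock",plane(S,(262,205),.085),"glaze",plane(S,(217,250),.12),"bucket top",plane(S,(312,336),.2),"bucket bottom?",plane(S,(312,345),.0))
plan(.635,-.272,.20,-22.7)
plan(.53,-.15,.25,-22.7)
```

```text
crock [ 0.40086882 -0.2734135   0.085     ] glaze [ 0.49451681 -0.47485404  0.12      ] bucket top [ 0.88900789 -0.362818    0.2       ] bucket bottom? [ 0.87194351 -0.35769765  0.        ]
t 10.95 pos [0.4447 0.0351 0.2032] phi 78.7 j7 1.17 F [-0.7 -0.5 -0.6] w 0.999 | shift cm [-26.39   0.34 -24.67] roll 1.77 rows>= 10
t 10.95 pos [0.4447 0.0351 0.2032] phi 78.7 j7 1.17 F [-0.7 -0.5 -0.6] w 0.999 | shift cm [-16.48  -4.67 -12.  ] roll 1.77 rows>= 10
```

send_rows --pt "1 -6 0 0 0.18" --pt "1 -12 0 0 0.36" --pt "1 -18 0 -3 0.54" --pt "1 -22 0 -8 0.72" --pt "1 -25 0 -13 0.9" --pt "1 -26.4 0 -18 1.08" --pt "1 -26.4 0 -23 1.26" --pt "1 -26.4 0 -24.7 1.44" --pt "1 -26.4 0 -24.7 1.62" --pt "1 -26.4 0 -24.7 1.77" --pt "1 -26.4 0 -24.7 1.77" --pt "1 -26.4 0 -24.7 1.77"

```text
clock: 12.45
position: [0.6345, -0.272, 0.2018]
ee_rot: [-1.549, 0.309, -0.307]
force: [0.8, 0.4, -0.0]
width: 1.003
```

Run:
```python
from h import *
o=arm.observe();np.save("o4.npy",[o["position"],o["ee_rot"]])
im=imaging.get_image("wrist");cv2.imwrite("pics/w4.png",im)
plan(.635,-.272,.20,-22.7,o)
crop(im,255,115,375,285,4.5,"pics/w4d.png")
```

```text
t 12.45 pos [ 0.6345 -0.272   0.2018] phi -22.5 j7 0.18 F [ 0.8  0.4 -0. ] w 1.003 | shift cm [0.05 0.18 0.02] roll 0.003 rows>= 1
```

View pics/w4.png

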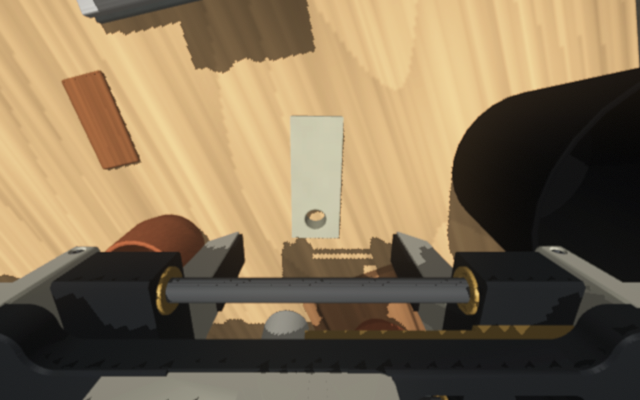

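View pics/w4d.png

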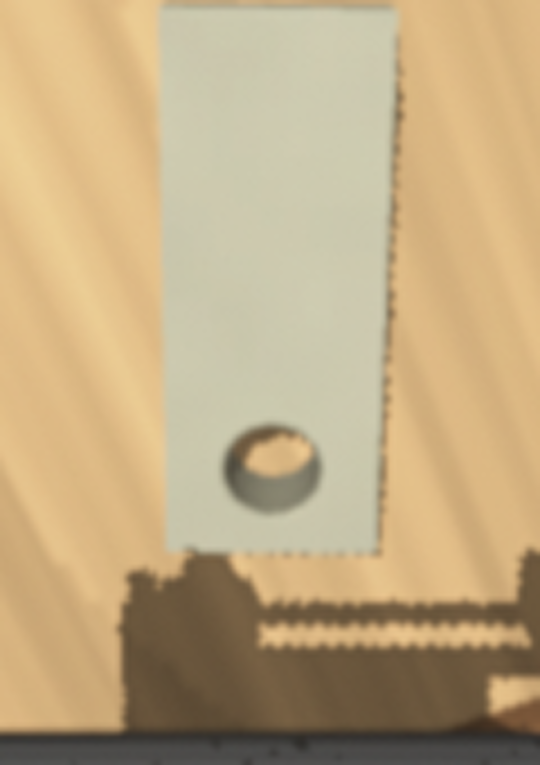

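Run:
```python
from h import *
p,r=np.load("o4.npy");c=cam("wrist",dict(position=p,ee_rot=r))
W=lambda u,v,z:plane(c,((u+.5)/4.5-.5+255,(v+.5)/4.5-.5+115),z)[:2]
a,b,e,f=W(161,8,.03),W(397,8,.03),W(167,551,.03),W(379,552,.03)
m1=(a+b)/2;m2=(e+f)/2;d=m1-m2;print(np.linalg.norm(a-b),np.linalg.norm(e-f),np.linalg.norm(d))
yaw=np.degrees(np.arctan2(d[1],d[0]));ctr=(m1+m2)/2;print("yaw",yaw,"ctr",ctr,"hole",W(272,469,.03),(ctr-W(272,469,.03)))
plan(ctr[0],ctr[1],.004,yaw-90)
```

```text
0.058886227847301804 0.06060354629107378 0.1495152274278002
yaw 66.78443510979064 ctr [ 0.63235373 -0.2733046 ] hole [ 0.61242094 -0.31842649] [0.01993279 0.04512188]
t 12.5 pos [ 0.6346 -0.2722  0.2022] phi -22.5 j7 0.18 F [ 1.  -0.3  0.4] w 0.999 | shift cm [-0.15 19.82 -0.19] roll 0.012 rows>= 4
```

send_rows --pt "1 -0.15 6 -0.2 0.012" --pt "1 -0.15 12 -0.2 0.012" --pt "1 -0.15 17.5 -0.2 0.012" --pt "1 -0.15 19.6 -0.2 0.012" --pt "1 -0.15 19.6 -0.2 0.012" --pt "0.5 -0.15 19.6 -0.2 0.012" --pt "0.5 -0.15 19.6 -0.2 0.012" --pt "0.5 -0.15 19.6 -0.2 0.012" --pt "0.5 -0.15 19.6 -0.2 0.012" --squeeze 40

```text
clock: 13.62
position: [0.6329, -0.2733, 0.0077]
ee_rot: [-1.547, 0.319, -0.32]
force: [-2.1, 1.0, 6.3]
width: 0.647
```

Run:
```python
from h import *
plan(.57,-.2,.03,-80)
plan(.57,-.2,.007,-80)
```

```text
t 13.625 pos [ 0.6329 -0.2733  0.0077] phi -23.4 j7 0.25 F [-2.1  1.   6.3] w 0.647 | shift cm [-8.68 -2.23  4.24] roll 0.988 rows>= 6
t 13.625 pos [ 0.6329 -0.2733  0.0077] phi -23.4 j7 0.25 F [-2.1  1.   6.3] w 0.647 | shift cm [-8.68  0.07  4.24] roll 0.988 rows>= 6
```

send_rows --pt "0.5 0 -2.5 0 0" --pt "0.5 -2 -2.5 1 0.18" --pt "0.5 -4 -2.5 2 0.36" --pt "0.5 -6 -2.5 3 0.54" --pt "0.5 -8 -2.5 4 0.72" --pt "0.5 -8.7 -2.5 4.2 0.9" --pt "0.5 -8.7 -2.2 4.2 0.988" --pt "0.5 -8.7 -1 4.2 0.988" --pt "0.5 -8.7 -0.1 4.2 0.988" --pt "0.5 -8.7 -0.1 4.2 0.988" --pt "1 -8.7 -0.1 4.2 0.988" --pt "1 -8.7 -0.1 4.2 0.988" --pt "1 -8.7 -0.1 4.2 0.988" --pt "1 -8.7 -4 4.2 0.988" --pt "1 -8.7 -8 4.2 0.988" --pt "1 -8.7 -8 4.2 0.988"

```text
clock: 15.62
position: [0.5713, -0.2014, 0.0899]
ee_rot: [-1.285, 1.075, -1.083]
force: [0.6, 0.4, -0.2]
width: 0.996
```

Run:
```python
from h import *
plan(.505,-.211,.20,100)
```

```text
t 15.625 pos [ 0.5713 -0.2014  0.0899] phi -80.0 j7 -0.63 F [ 0.6  0.4 -0.2] w 0.996 | shift cm [ -0.18 -11.05  -6.65] roll -3.141 rows>= 17
```

send_rows --pt "1 0 -5 0 -0.18" --pt "1 0 -9 -1 -0.36" --pt "1 0 -11 -2 -0.55" --pt "1 0 -11 -3 -0.73" --pt "1 0 -11 -4 -0.92" --pt "1 0 -11 -5 -1.1" --pt "1 0 -11 -6 -1.29" --pt "1 0 -11 -6.6 -1.47" --pt "1 0 -11 -6.6 -1.66" --pt "1 0 -11 -6.6 -1.84" --pt "1 0 -11 -6.6 -2.03" --pt "1 0 -11 -6.6 -2.21" --pt "1 0 -11 -6.6 -2.4" --pt "1 0 -11 -6.6 -2.58" --pt "1 0 -11 -6.6 -2.77" --pt "1 0 -11 -6.6 -2.95" --pt "1 0 -11 -6.6 -3.14" --pt "1 0 -11 -6.6 -3.14" --pt "1 0 -11 -6.6 -3.14"

```text
clock: 18.0
position: [0.5043, -0.2117, 0.1965]
ee_rot: [-1.124, -1.332, 1.332]
force: [-0.9, 1.1, 0.9]
width: 1.002
```

Run:
```python
from h import *
o=arm.observe();np.save("o5.npy",[o["position"],o["ee_rot"]])
im=imaging.get_image("wrist");cv2.imwrite("pics/w5.png",im)
plan(.505,-.211,.20,100,o)
crop(im,255,115,375,285,4.5,"pics/w5d.png")
```

```text
t 18.0 pos [ 0.5043 -0.2117  0.1965] phi 99.7 j7 2.09 F [-0.9  1.1  0.9] w 1.002 | shift cm [ 0.06 -0.35 -0.08] roll -0.006 rows>= 1
```

View pics/w5.png

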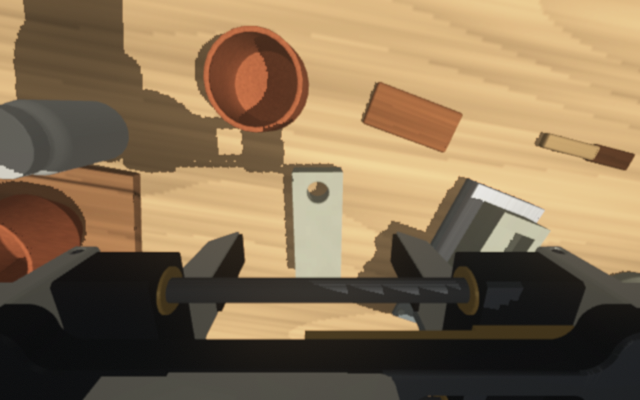

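View pics/w5d.png

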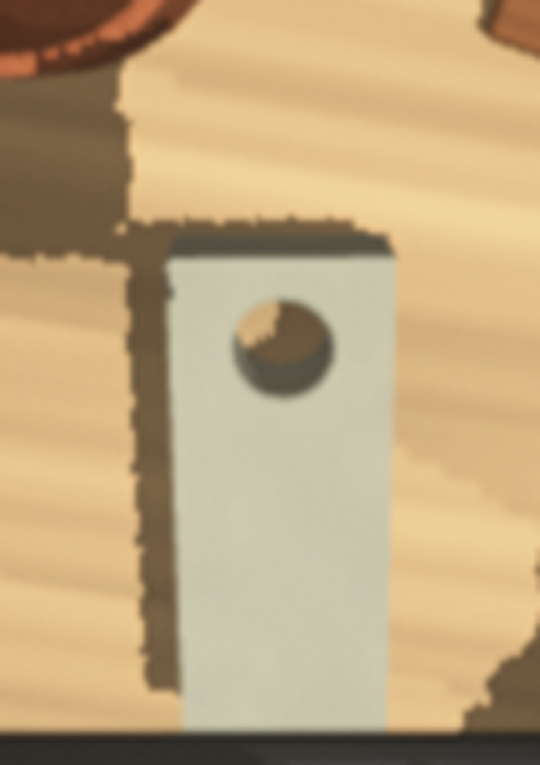

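Run:
```python
from h import *
p,r=np.load("o5.npy");c=cam("wrist",dict(position=p,ee_rot=r))
W=lambda u,v,z:plane(c,((u+.5)/4.5-.5+255,(v+.5)/4.5-.5+115),z)[:2]
a,b,e,f=W(166,257,.03),W(395,257,.03),W(184,730,.03),W(386,730,.03)
m1=(a+b)/2;m2=(e+f)/2;d=m2-m1;print(np.linalg.norm(a-b),np.linalg.norm(e-f))
yaw=np.degrees(np.arctan2(d[1],d[0]));u=d/np.linalg.norm(d);g=m1+u*.018;print("front",m1,"yaw",yaw)
plan(g[0],g[1],.0075,yaw+90)
```

```text
0.059684813195308245 0.05960897245455765
front [ 0.49505483 -0.21335343] yaw 10.185268145492264
t 18.05 pos [ 0.5044 -0.2117  0.1966] phi 99.7 j7 2.09 F [-0.2 -0.3  0.5] w 1.001 | shift cm [ 0.   18.91 -0.86] roll -0.008 rows>= 4
```

send_rows --pt "1 0 6 -0.9 -0.008" --pt "1 0 12 -0.9 -0.008" --pt "1 0 17 -0.9 -0.008" --pt "1 0 18.9 -0.9 -0.008" --pt "1 0 18.9 -0.9 -0.008" --pt "0.5 0 18.9 -0.9 -0.008" --pt "0.5 0 18.9 -0.9 -0.008" --pt "0.5 0 18.9 -0.9 -0.008" --pt "0.5 0 18.9 -0.9 -0.008" --pt "0.5 0 16 -0.9 -0.008" --pt "0.5 0 11 -0.9 -0.008" --pt "0.5 0 9.5 -0.9 -0.008" --pt "0.5 0 9.5 -0.9 -0.008" --squeeze 55

```text
clock: 19.68
position: [0.5137, -0.2103, 0.1024]
ee_rot: [-1.119, -1.342, 1.341]
force: [0.5, 0.1, -3.1]
width: 0.651
```

Run:
```python
from h import *
plan(.40,-.10,.10,90)
plan(.399,.044,.10,78.9)
im=imaging.get_image("side");crop(im,220,150,420,290,4,"pics/sd6.png")
```

```text
t 19.675 pos [ 0.5137 -0.2103  0.1024] phi 100.4 j7 2.1 F [ 0.5  0.1 -3.1] w 0.651 | shift cm [12.9   0.22  9.2 ] roll 0.181 rows>= 3
t 19.675 pos [ 0.5137 -0.2103  0.1024] phi 100.4 j7 2.1 F [ 0.5  0.1 -3.1] w 0.651 | shift cm [27.08  0.21  6.7 ] roll 0.375 rows>= 5
```

View pics/sd6.png

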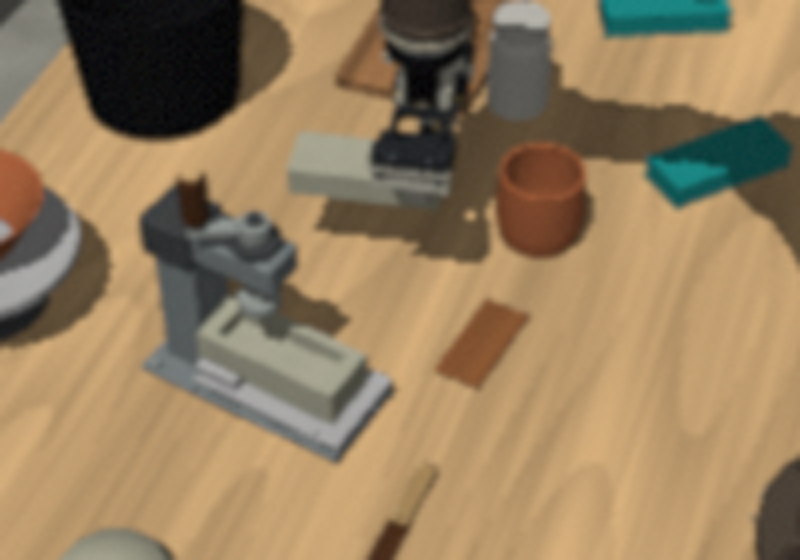

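send_rows --pt "0.5 4 0 3 0.05" --pt "0.5 8 0 6 0.1" --pt "0.5 12.9 0 9.2 0.18" --pt "0.5 17 0.2 8.5 0.25" --pt "0.5 21 0.2 7.8 0.3" --pt "0.5 25 0.2 7.1 0.35" --pt "0.5 27.1 1.0 6.7 0.375" --pt "0.5 27.1 2.0 6.7 0.375" --pt "0.5 27.1 2.0 6.7 0.375"

```text
clock: 20.85
position: [0.3972, 0.0432, 0.0804]
ee_rot: [-1.293, -1.062, 1.068]
force: [0.2, -0.1, -2.0]
width: 0.649
```

Run:
```python
from h import *
plan(.4493,.034,.0805,78.9)
plan(.519,.0203,.0805,78.9)
im=imaging.get_image("side");crop(im,220,150,420,290,4,"pics/sd7.png")
```

```text
t 20.85 pos [0.3972 0.0432 0.0804] phi 78.9 j7 1.19 F [ 0.2 -0.1 -2. ] w 0.649 | shift cm [ 0.1  -0.02 -5.29] roll -0.0 rows>= 1
t 20.85 pos [0.3972 0.0432 0.0804] phi 78.9 j7 1.19 F [ 0.2 -0.1 -2. ] w 0.649 | shift cm [  0.1   -0.05 -12.39] roll -0.0 rows>= 2
```

View pics/sd7.png

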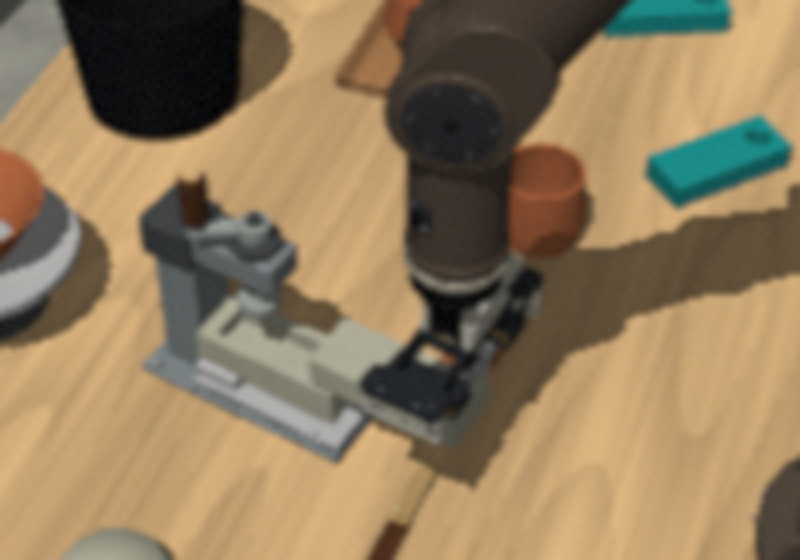

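send_rows --pt "0.5 0.1 0 -2.5 0" --pt "0.5 0.1 0 -5 0" --pt "0.5 0.1 0 -7.5 0" --pt "0.5 0.1 0 -9.5 0" --pt "0.5 0.1 0 -11 0" --pt "0.5 0.1 0.3 -11.5 0" --pt "0.5 0.1 0.5 -11.5 0" --pt "0.5 0.1 0.5 -11.5 0"

```text
clock: 21.9
position: [0.5106, 0.0232, 0.0766]
ee_rot: [-1.294, -1.064, 1.066]
force: [0.9, -0.2, -2.9]
width: 0.651
```

Run:
```python
from h import *
plan(.5202,.0197,.0735,78.9)
im=imaging.get_image("side");crop(im,240,180,340,270,6,"pics/sd8.png")
```

```text
t 21.9 pos [0.5106 0.0232 0.0766] phi 78.9 j7 1.3 F [ 0.9 -0.2 -2.9] w 0.651 | shift cm [-0.16  0.31 -1.  ] roll 0.0 rows>= 1
```

View pics/sd8.png

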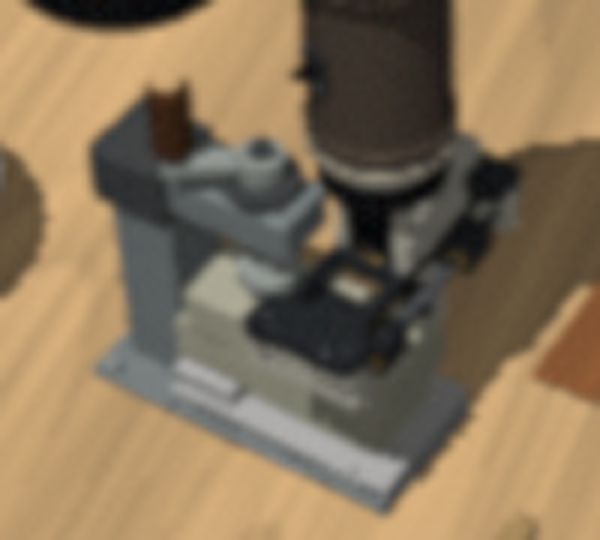

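send_rows --pt "0.5 -0.1 0.1 -0.3 0" --pt "0.5 -0.15 0.2 -0.6 0" --pt "0.5 -0.15 0.2 -0.9 0" --pt "0.5 -0.15 0.2 -1.0 0" --pt "0.5 -0.15 0.2 -1.1 0" --pt "0.5 -0.15 0.2 -1.1 0"

```text
clock: 22.7
position: [0.5212, 0.0196, 0.0747]
ee_rot: [-1.293, -1.064, 1.066]
force: [-5.0, 0.9, 0.6]
width: 0.645
```

send_rows --pt "0.5 0 0.1 0 0" --pt "0.5 0 0.1 -0.1 0" --pt "0.5 0 0.1 -0.1 0"

```text
clock: 23.08
position: [0.5213, 0.0196, 0.0745]
ee_rot: [-1.292, -1.063, 1.067]
force: [-12.9, 1.1, 15.7]
width: 0.65
```

send_rows --pt "1 0 0 0 0" --pt "1 0 0 0 0" --pt "1 0 0 0.1 0" --pt "1 0 1.2 0.1 0" --pt "1 0 2.4 0.1 0" --pt "0.5 0 2.4 0.1 0" --pt "0.5 0 2.4 0.1 0" --pt "0.5 0 2.4 0.1 0" --pt "0.5 0 2.4 -0.1 0" --pt "0.5 0 2.4 -0.1 0" --pt "1 0 2.4 0 0" --pt "1 0 2.4 0 0" --pt "1 0 2.4 0 0" --pt "1 0 0 3 0" --pt "1 0 -5 7 0" --pt "1 0 -10 9 0" --pt "1 0 -13.5 9 0" --pt "1 0 -13.5 9 0" --squeeze 25

```text
clock: 25.32
position: [0.4365, 0.037, 0.2116]
ee_rot: [-1.297, -1.07, 1.061]
force: [-0.4, 1.1, -0.3]
width: 1.002
```

Run:
```python
from h import *
o=arm.observe();np.save("o6.npy",[o["position"],o["ee_rot"]])
im=imaging.get_image("wrist");cv2.imwrite("pics/w6.png",im)
plan(.5202,.0197,.0735,78.9,o)
crop(im,255,125,375,285,4.8,"pics/w6d.png")
im=imaging.get_image("side");crop(im,240,180,340,270,6,"pics/sd9.png")
```

```text
t 25.325 pos [0.4365 0.037  0.2116] phi 78.9 j7 1.2 F [-0.4  1.1 -0.3] w 1.002 | shift cm [-0.13 13.86 -8.47] roll 0.0 rows>= 3
```

View pics/w6d.png

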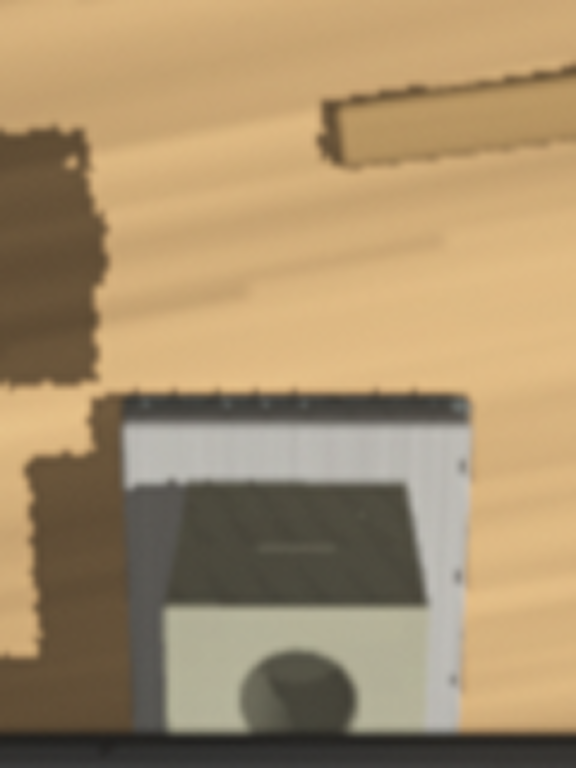

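View pics/sd9.png

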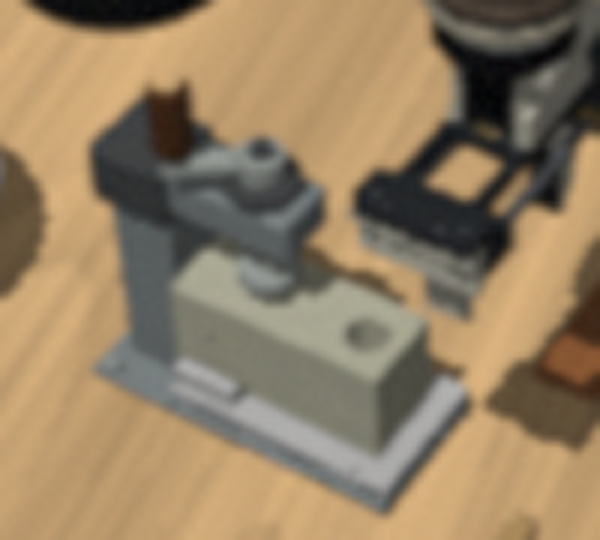

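Run:
```python
from h import *
S=cam("scene");D=cam("side")
O=np.array([.5954,.0053])
for n,P in [("s",plane(S,(378.8,188),.267)),("d",plane(D,(268.1,195.2),.267)),("s mid",plane(S,(325+418/8,180+105/8),.2395)),("d mid",plane(D,(250+128/7,190+75/7),.2395))]:
    v=P[:2]-O;a=np.degrees(np.arctan2(v[1],v[0]))+11.1;print(n,P.round(4),"r",np.linalg.norm(v),"alpha",a,"q",np.radians(180-a))
for a in [30,35]:
    w=np.radians(a-11.1);print(a,O+.05*np.array([np.cos(w),np.sin(w)]))
plan(.6405,.0245,.30,78.9)
```

```text
s [0.6456 0.0218 0.267 ] r 0.05285257200109891 alpha 29.302520133758676 q 2.6301671981237753
d [0.6355 0.0323 0.267 ] r 0.04829806822957184 alpha 45.03237630271421 q 2.355629417110359
s mid [0.6453 0.0204 0.2395] r 0.05218145484311691 alpha 27.92870297000615 q 2.6541448309516666
d mid [0.638  0.0307 0.2395] r 0.04961739793898721 alpha 41.87922744526252 q 2.4106622464783887
30 [0.64270427 0.02149587]
35 [0.6411127  0.02555708]
t 25.425 pos [0.4349 0.0366 0.2088] phi 78.9 j7 1.2 F [ 0.2  0.7 -0.2] w 0.999 | shift cm [  2.77  -9.1  -20.41] roll -0.0 rows>= 4
```

send_rows --pt "1 0 -5 0 0" --pt "1 0 -9.6 -2 0" --pt "1 1 -9.6 -7 0" --pt "1 2 -9.6 -13 0" --pt "1 2.8 -9.6 -19 0" --pt "1 2.8 -9.6 -20.4 0" --pt "1 2.8 -9.6 -20.4 0"

```text
clock: 26.3
position: [0.6403, 0.0243, 0.3026]
ee_rot: [-1.293, -1.061, 1.067]
force: [-0.1, -0.3, 0.6]
width: 0.997
```

Run:
```python
from h import *
o=arm.observe();np.save("o7.npy",[o["position"],o["ee_rot"]])
im=imaging.get_image("wrist");cv2.imwrite("pics/w7.png",im)
plan(.641,.0255,.226,78.9,o)
c=cam("wrist",o);print(proj(c,[.641,.0255,.267]),proj(c,[.5954,.0053,.216]))
```

```text
t 26.3 pos [0.6403 0.0243 0.3026] phi 78.8 j7 1.33 F [-0.1 -0.3  0.6] w 0.997 | shift cm [ 0.15  7.65 -0.07] roll -0.001 rows>= 2
[318.52152356 224.21438728] [285.56140232 157.75157033]
```

View pics/w7.png

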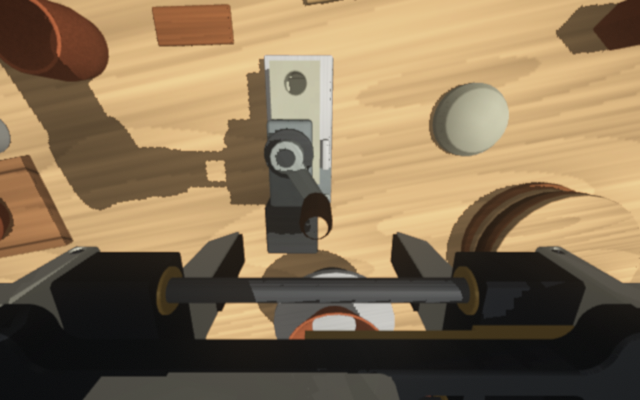

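Run:
```python
from h import *
im=cv2.imread("pics/w7.png");crop(im,250,50,350,260,3.6*1,"pics/w7d.png")
```

```text
(no output)
```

View pics/w7d.png

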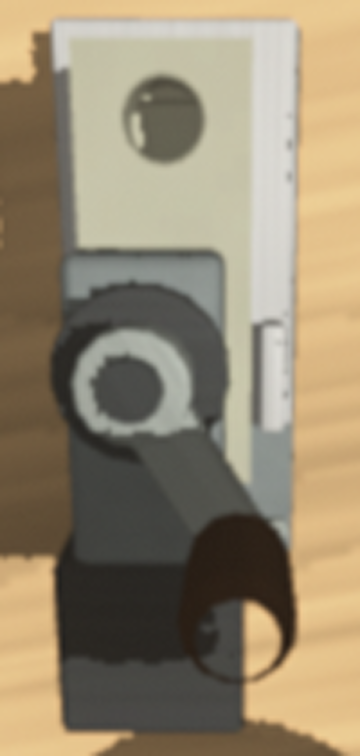

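Run:
```python
from h import *
p,r=np.load("o7.npy");c=cam("wrist",dict(position=p,ee_rot=r));O=np.array([.5954,.0053])
for a in [25,30,35,40]:
    w=np.radians(a-11.1);x,y=O+.05*np.array([np.cos(w),np.sin(w)])
    print(a,[((proj(c,[x,y,z])-[250,50])*3.6).round(0) for z in (.2085,.24,.267)],x,y)
```

```text
25 [array([218., 555.]), array([214., 599.]), array([211., 647.])] 0.6439358240789096 0.017311402123863187
30 [array([232., 547.]), array([231., 591.]), array([229., 638.])] 0.6427042679413772 0.02149587090990747
35 [array([246., 539.]), array([247., 581.]), array([247., 628.])] 0.6411126977617132 0.025557079338993125
40 [array([260., 529.]), array([262., 571.]), array([264., 616.])] 0.639173226350001 0.029464119162750116
```

send_rows --pt "1 0 4 -0.15 0" --pt "1 0 7 -0.15 0" --pt "1 0 7.6 -0.15 0" --pt "0.2 0 7.6 -0.15 0" --pt "0.2 0 7.6 -0.15 0" --pt "0.2 0 7.6 -0.15 0" --pt "0.2 0 7.6 -0.15 0" --pt "0.2 0 7.6 -0.15 0" --pt "0.2 0 7.6 -0.15 0" --squeeze 30

```text
clock: 27.48
position: [0.6419, 0.0245, 0.2289]
ee_rot: [-1.295, -1.065, 1.065]
force: [-0.1, 0.3, 0.6]
width: 0.398
```

```bash
cat > circ.py <<'E'
from h import *
import sys
# rows along circle from current, commanded at measured pose; args: q0 q1 dq
q0,q1,n=float(sys.argv[1]),float(sys.argv[2]),int(sys.argv[3])
o=arm.observe();M=R.from_rotvec(o["ee_rot"]).as_matrix();plan(*o["position"],78.9,o)
Y=np.radians(-11.1);O=np.array([.5954,.0053])
P=lambda q:O+.05*np.array([np.cos(np.pi-q+Y),np.sin(np.pi-q+Y)])
v=o["position"][:2]-O;print("meas q mod",(np.pi+Y-np.arctan2(v[1],v[0])),"r",np.linalg.norm(v))
for q in np.linspace(q0,q1,n+1)[1:]:
    d=np.append(P(q)-P(q0),0);t=M.T@d*100
    print("%.2f: %.2f, %.2f"%(q,t[0],t[2]))
E
python3 circ.py 2.566 7.366 16
```

```text
t 27.475 pos [0.6419 0.0245 0.2289] phi 78.9 j7 1.34 F [-0.1  0.3  0.6] w 0.398 | shift cm [0. 0. 0.] roll -0.0 rows>= 1
meas q mod 2.557228374272274 r 0.05032264390263654
2.87: -1.36, -0.62
3.17: -2.84, -0.80
3.47: -4.32, -0.55
3.77: -5.64, 0.14
4.07: -6.71, 1.18
4.37: -7.43, 2.50
4.67: -7.72, 3.96
4.97: -7.56, 5.45
5.27: -6.98, 6.82
5.57: -6.01, 7.96
5.87: -4.75, 8.76
6.17: -3.31, 9.16
6.47: -1.81, 9.11
6.77: -0.40, 8.62
7.07: 0.80, 7.74
7.37: 1.69, 6.54
```

send_rows --pt "0.15 0 0.2 0 0" --pt "0.15 0 0.2 0 0" --pt "0.15 0 0.2 0 0"

```text
clock: 27.85
position: [0.6419, 0.0236, 0.227]
ee_rot: [-1.296, -1.064, 1.065]
force: [-0.7, -3.5, 2.7]
width: 0.274
```

Run:
```python
from h import *
plan(.6419,.0245,.226,78.9)
im=imaging.get_image("wrist");crop(im,210,130,430,290,3.5,"pics/w8.png")
im=imaging.get_image("side");crop(im,230,150,330,250,6,"pics/sd10.png")
```

```text
t 27.85 pos [0.6419 0.0236 0.227 ] phi 78.8 j7 1.34 F [-0.7 -3.5  2.7] w 0.274 | shift cm [0.09 0.1  0.02] roll -0.001 rows>= 1
```

View pics/w8.png

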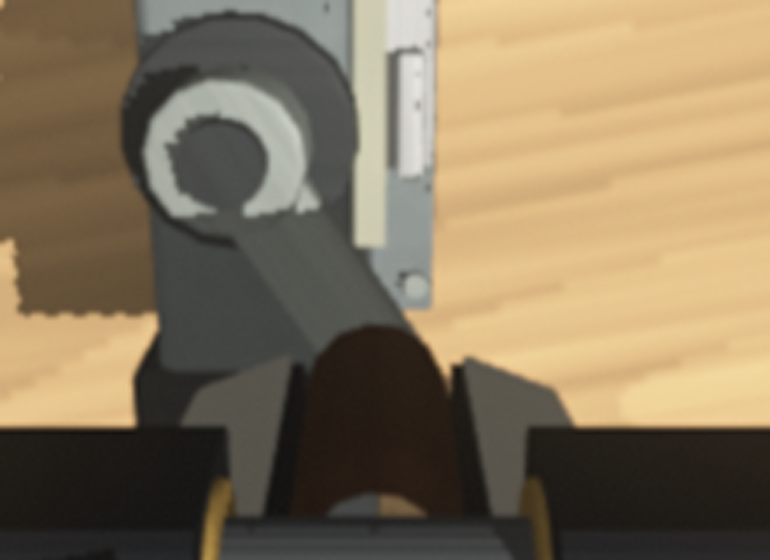

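View pics/sd10.png

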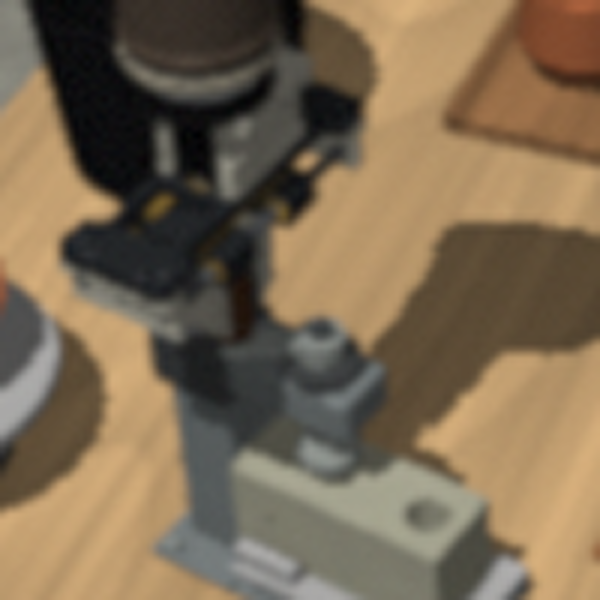

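send_rows --pt "0.15 -1.36 0 -0.62 0" --pt "0.15 -2.84 0 -0.8 0" --pt "0.15 -4.32 0 -0.55 0" --pt "0.15 -5.64 0 0.14 0"

```text
clock: 28.45
position: [0.6318, -0.0296, 0.227]
ee_rot: [-1.296, -1.07, 1.063]
force: [6.6, 2.0, -1.5]
width: 0.278
```

```bash
python3 circ.py 3.766 8.566 16
```

```text
t 28.45 pos [ 0.6318 -0.0296  0.227 ] phi 79.0 j7 1.43 F [ 6.6  2.  -1.5] w 0.278 | shift cm [0. 0. 0.] roll 0.002 rows>= 1
meas q mod 3.7117875605671142 r 0.050468321859975795
4.07: -1.07, 1.05
4.37: -1.78, 2.36
4.67: -2.07, 3.83
4.97: -1.91, 5.31
5.27: -1.32, 6.69
5.57: -0.35, 7.83
5.87: 0.91, 8.63
6.17: 2.35, 9.02
6.47: 3.85, 8.97
6.77: 5.26, 8.48
7.07: 6.46, 7.59
7.37: 7.35, 6.39
7.67: 7.84, 4.98
7.97: 7.90, 3.49
8.27: 7.51, 2.04
8.57: 6.71, 0.78
```

send_rows --pt "0.15 -1.07 0 1.05 0" --pt "0.15 -1.78 0 2.36 0" --pt "0.15 -2.07 0 3.83 0" --pt "0.15 -1.91 0 5.31 0" --pt "0.15 -1.32 0 6.69 0" --pt "0.15 -0.35 0 7.83 0" --pt "0.15 0.91 0 8.63 0" --pt "0.15 2.35 0 9.02 0" --pt "0.15 3.85 0 8.97 0" --pt "0.15 5.26 0 8.48 0" --pt "0.15 6.46 0 7.59 0" --pt "0.15 7.35 0 6.39 0" --pt "0.15 7.84 0 4.98 0" --pt "0.15 7.9 0 3.49 0" --pt "0.15 7.51 0 2.04 0" --pt "0.15 6.71 0 0.78 0"

```text
clock: 30.45
position: [0.6339, 0.0372, 0.2269]
ee_rot: [-1.291, -1.064, 1.067]
force: [-10.9, -0.9, 10.0]
width: 0.277
```

```bash
python3 circ.py 8.566 10.066 5;  python3 - <<'E'
from h import *
im=imaging.get_image("scene");crop(im,310,150,430,260,5,"pics/sc11.png")
im=imaging.get_image("side");crop(im,230,150,330,250,6,"pics/sd11.png")
E
```

```text
t 30.45 pos [0.6339 0.0372 0.2269] phi 79.0 j7 1.31 F [-10.9  -0.9  10. ] w 0.277 | shift cm [0. 0. 0.] roll 0.001 rows>= 1
meas q mod 2.2548303362338187 r 0.049996511557397656
8.87: -1.14, -0.97
9.17: -2.51, -1.56
9.47: -3.99, -1.72
9.77: -5.46, -1.44
10.07: -6.78, -0.73
```

View pics/sc11.png

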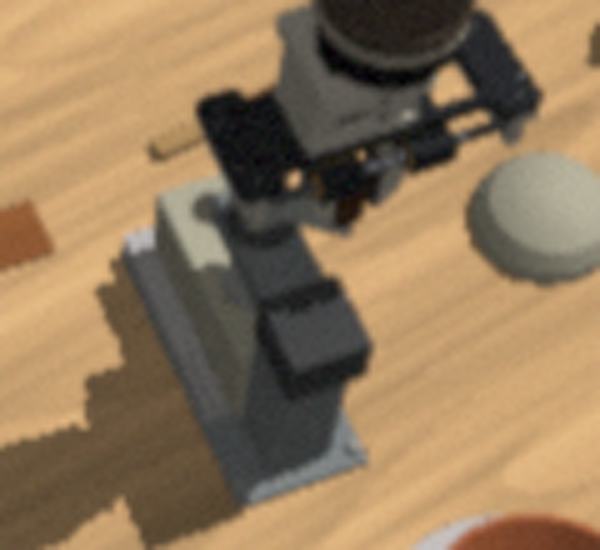

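View pics/sd11.png

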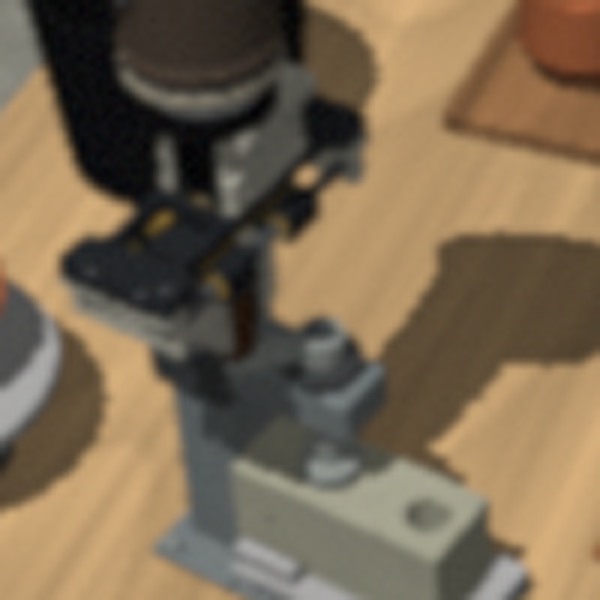

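send_rows --pt "0.15 -1.14 0 -0.97 0" --pt "0.15 -2.51 0 -1.56 0" --pt "0.15 -3.99 0 -1.72 0" --pt "0.15 -5.46 0 -1.44 0" --pt "0.15 -6.78 0 -0.73 0"

```text
clock: 31.18
position: [0.6316, -0.0299, 0.2271]
ee_rot: [-1.296, -1.071, 1.063]
force: [7.4, 2.9, -2.9]
width: 0.278
```

```bash
python3 circ.py 10.066 10.866 4;  python3 - <<'E'
from h import *
im=imaging.get_image("scene");crop(im,310,150,430,260,5,"pics/sc12.png")
E
```

```text
t 31.175 pos [ 0.6316 -0.0299  0.2271] phi 79.0 j7 1.42 F [ 7.4  2.9 -2.9] w 0.278 | shift cm [0. 0. 0.] roll 0.002 rows>= 1
meas q mod 3.718931152395897 r 0.05048711205674352
10.27: -0.74, 0.68
10.47: -1.32, 1.48
10.67: -1.74, 2.39
10.87: -1.96, 3.36
```

View pics/sc12.png

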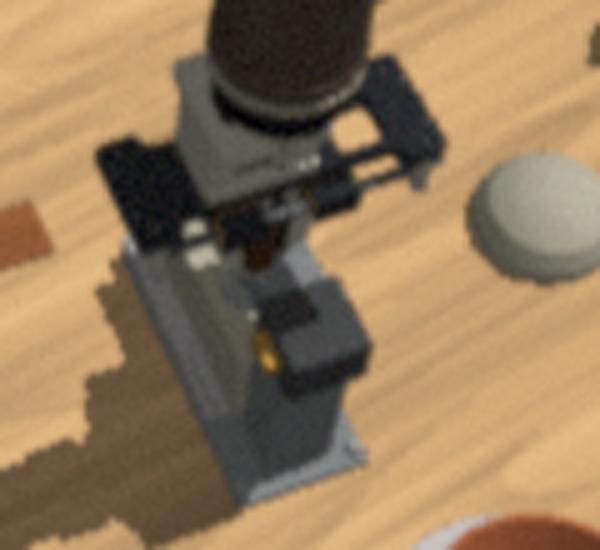

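send_rows --pt "0.15 -0.74 0 0.68 0" --pt "0.15 -1.32 0 1.48 0" --pt "0.15 -1.74 0 2.39 0"

```text
clock: 31.6
position: [0.6042, -0.0444, 0.2271]
ee_rot: [-1.298, -1.068, 1.063]
force: [7.2, -2.4, -3.5]
width: 0.278
```

```bash
python3 circ.py 10.666 10.866 2;  python3 - <<'E'
from h import *
im=imaging.get_image("scene");cv2.imwrite("pics/sc13f.png",im);crop(im,340,195,400,245,12,"pics/sc13.png")
c=cam("scene");Y=np.radians(-11.1)
for out in [0,10,18,24,30]:
  r=[]
  for x in (70,83,96):
    l=np.array([x,-28-out]);w=np.array([[np.cos(Y),-np.sin(Y)],[np.sin(Y),np.cos(Y)]])@l/1000+[.5954,.0053]
    r.append(((proj(c,[*w,.166])-[340,195])*12).round(0))
  print(out,r)
E
```

```text
t 31.6 pos [ 0.6042 -0.0444  0.2271] phi 78.9 j7 1.44 F [ 7.2 -2.4 -3.5] w 0.278 | shift cm [0. 0. 0.] roll -0.0 rows>= 1
meas q mod 4.343613283596943 r 0.05049757059934719
10.77: -0.14, 0.48
10.87: -0.23, 0.97
0 [array([272., 260.]), array([293., 300.]), array([314., 341.])]
10 [array([238., 271.]), array([258., 312.]), array([279., 353.])]
18 [array([210., 281.]), array([230., 322.]), array([251., 363.])]
24 [array([189., 288.]), array([209., 329.]), array([230., 370.])]
30 [array([168., 295.]), array([188., 336.]), array([208., 377.])]
```

View pics/sc13.png

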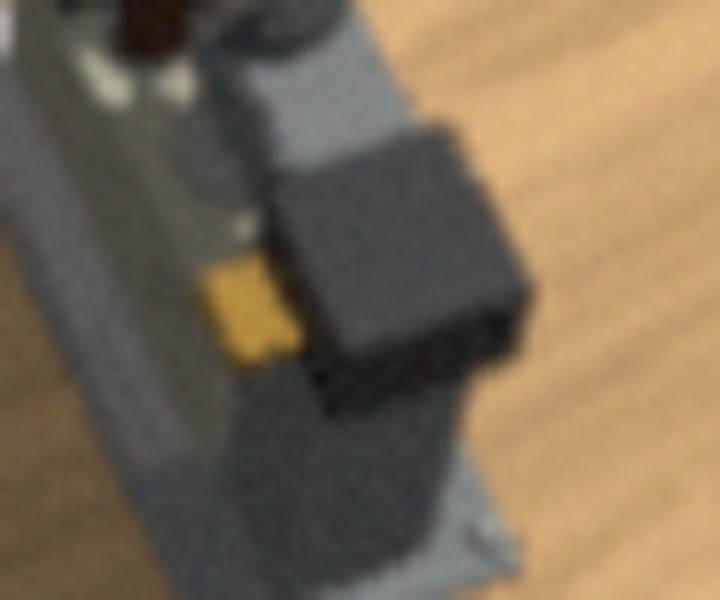

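send_rows --pt "0.15 -0.14 0 0.48 0" --pt "0.15 -0.23 0 0.97 0" --pt "0.15 -0.24 0 1.22 0" --pt "0.15 -0.24 0 1.22 0"

```text
clock: 32.15
position: [0.591, -0.0449, 0.2271]
ee_rot: [-1.298, -1.066, 1.064]
force: [4.8, -5.3, -2.1]
width: 0.275
```

```bash
python3 circ.py 10.916 11.016 2;  python3 - <<'E'
from h import *
im=imaging.get_image("scene");cv2.imwrite("pics/sc14f.png",im);crop(im,340,195,400,245,12,"pics/sc14.png")
E
```

```text
t 32.15 pos [ 0.591  -0.0449  0.2271] phi 78.8 j7 1.43 F [ 4.8 -5.3 -2.1] w 0.275 | shift cm [0. 0. 0.] roll -0.001 rows>= 1
meas q mod 4.606038220454156 r 0.05042944815200375
10.97: -0.01, 0.25
11.02: -0.02, 0.50
```

View pics/sc14.png

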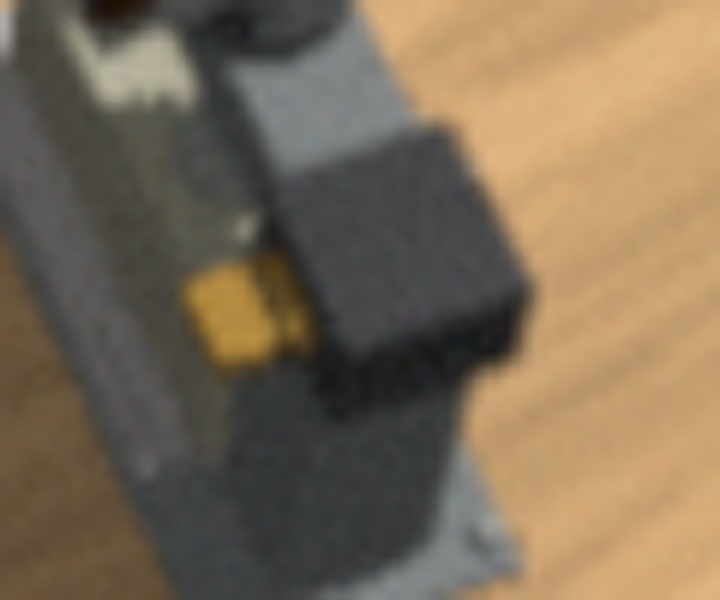

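send_rows --pt "1 0 0 0 0" --pt "1 0 0 0 0" --pt "1 0 0 0 0" --pt "1 0 0 0 0" --pt "1 0 -4 0 0" --pt "1 0 -9 0 0" --pt "1 0 -12 4 0" --pt "1 0 -12 10 0" --pt "1 3 -12 15 0" --pt "1 6 -12 17 0" --pt "1 6 -12 17 0"

```text
clock: 33.58
position: [0.4334, 0.0506, 0.3474]
ee_rot: [-1.292, -1.07, 1.068]
force: [0.2, -0.4, 0.0]
width: 1.001
```

Run:
```python
from h import *
plan(.43,0.1,.35,78.9)
im=imaging.get_image("scene");cv2.imwrite("pics/sc15f.png",im);crop(im,320,160,410,250,6.5,"pics/sc15.png")
im=imaging.get_image("side");cv2.imwrite("pics/sd15f.png",im);crop(im,230,170,330,270,6,"pics/sd15.png")
```

```text
t 33.575 pos [0.4334 0.0506 0.3474] phi 79.2 j7 1.15 F [ 0.2 -0.4  0. ] w 1.001 | shift cm [ 4.79 -0.25  1.26] roll 0.005 rows>= 1
```

View pics/sc15.png

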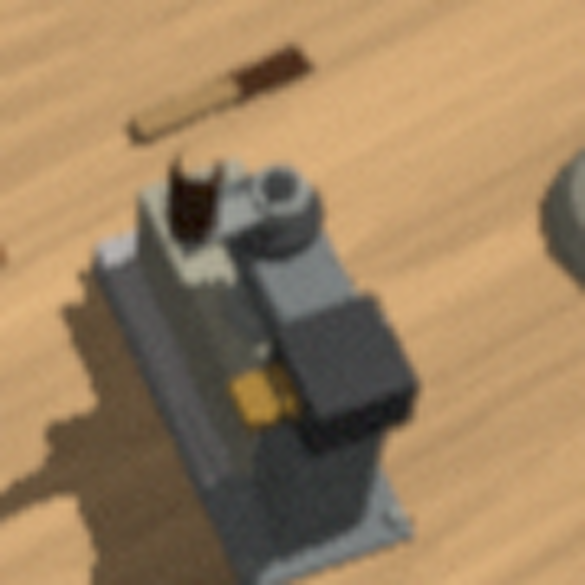

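View pics/sd15.png

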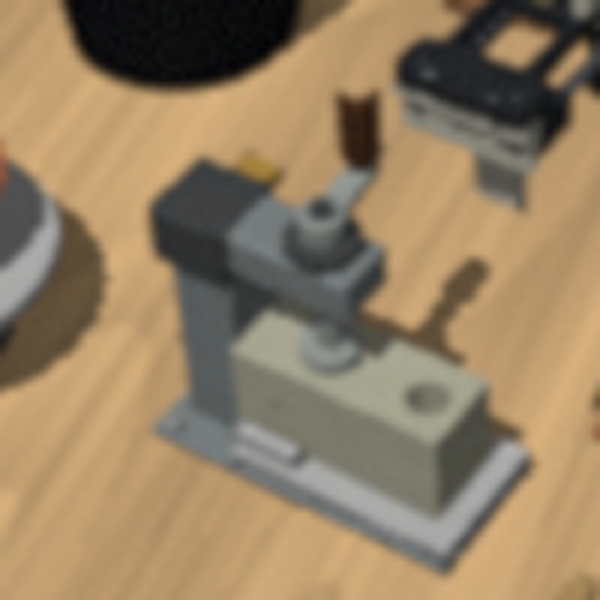

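View pics/sc15f.png

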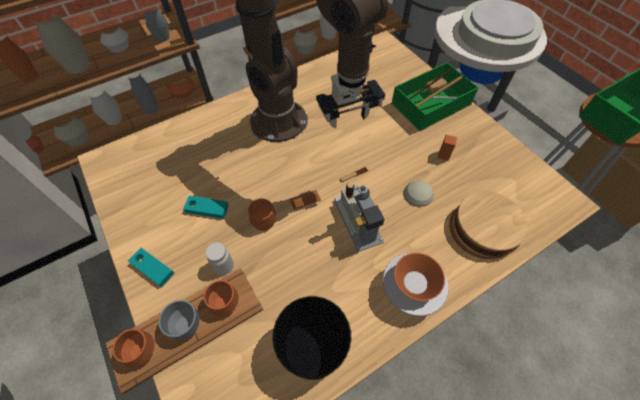

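The mould is clamped and flush, with the pour hole at the front. The tab is out past its dark line (scene crop (285,395)), the gripper is clear, and the other things haven't moved.

```bash
python3 -c "
from cell import arm
print(arm.sign_off())"
```

```text
the job is handed in; nothing more can be done
None
```

The job is done and handed in at about 33.7 s on the robot's clock, against the 72 s limit.

- **Lower half:** it lies cavity up on the bed, against the column. The wrist camera put its front end at x = -94.4 mm (about -95 expected) and under 0.3 mm off centre.
- **Upper half:** I used the white slab, not the turquoise ones. I set it down once on the bench to re-grip it because of the wrist joint's range. It was then laid on the lower half, pushed to the column with the pour hole at the front, and squeezed flush with the lower half.
- **Crank:** I wound it clockwise from about 2.57 to 10.9 rad and let go there. The indicator tab then stood out about 24 mm by my estimate.

**Last checks:** the pictures taken after letting go show the dark line clear of the head, the mould flush under the foot, and the gripper touching nothing. The other things on the bench look unmoved. The flush fit was judged by eye, not measured.

**One disagreement:** the two fixed cameras differed by about 1.4° and 3.5 mm on the clamp's pose, so I went by the wrist camera instead.

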